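# Unbar the transit cradle, stow the screwdrivers, latch the locker

### The job

The screwdrivers have come back from a site job in their transit cradle. Lift the retaining bar out of its two brackets and lay it down on the bench, clear of the cradle and the locker; then put every screwdriver from the cradle into the open steel locker, and only then push the locker's door shut until its latch snaps in. Leave the tape measure and the ink bottle where they are.

Things in the scene. Friction and masses are not known exactly. Their poses are not given: they have to be found in the camera images.
- bar: retaining bar, 336 mm long (its y axis), 24 mm wide (x), 12 mm thick, black end caps 36 x 8 x 20 mm; origin at the middle of its underside, z up. On its middle stands a red grip 14 mm thick (x), 46 mm long (y), from z = 12 to 50 mm. 0.22 kg. At the start it lies in the cradle's two brackets, underside 70 mm above the bench; lift it straight up.
- bar_left (a point): point on the bar's axis near its +y end (y = +160 mm, z = 6 mm in the bar's frame)
- bar_right (a point): point on the bar's axis near its -y end (y = -160 mm, z = 6 mm in the bar's frame)
- cradle: wooden transit cradle, fixed: base 250 (x) x 310 (y) x 12 mm, origin at the centre of its underside. Two black rails across it at x = -75 and +60 mm, tops 33 mm above the bench, with dividers 14 mm higher, make four places at y = -90, -30, +30, +90 mm, where screwdrivers lie, handles to -x. End lips 42 mm high at x = +-121 mm.
- bracket_left (a point): middle of the slot floor of the open-topped steel bracket at the cradle's +y side, 70 mm above the bench: slot 27 mm wide (cradle x), 12 mm deep along y, its flared cheeks reach 31 mm above this point
- bracket_right (a point): the same at the cradle's -y side (286 mm from the left one)
- locker: blue steel tool locker lying on its back, fixed, open upward: outside 260 (x) x 220 (y) x 70 mm high, walls and floor 6 mm; origin at the centre of its underside. Its door is hinged along the top edge of the -y wall. A steel strike nose sticks out 8 mm from the middle of the outer face of the +y wall, 51 to 59 mm above the bench.
- door (a joint): locker door angle, rad: 0 = shut, 1.57 = upright, opens to 2.0, turning about the locker's x axis; stiff hinge (0.45 N m), stays where left. Plate 264 x 256 mm, 7.5 mm thick; the latch housing hangs 42 mm below its free edge, 234 to 260 mm from the hinge. Unlatched, the door rests on the strike at about 0.08 rad; pressing it home takes about 10 N near the free edge.
- latch (a joint): sprung bevelled latch bolt on the door, in m: 0 = fully out, up to 0.010 = pushed in; it rides over the strike as the door is pressed shut and springs out to 0 beneath it. It snaps in by itself.
- door_push (a point): point on the outer face of the door, in the middle of its width, 200 mm from the hinge, its z axis the outward normal of the door (up when shut)
- door_hinge (a point): point on the hinge axis, in the middle of the locker's -y top edge, 70 mm above the bench
- driver_orange: orange screwdriver, 205 mm long, lying; origin at mid-length on its underside, z up, +y along the shaft from blade towards handle. Round orange handle 30 mm thick from y = +12 to +103 mm, its axis 15 mm above the origin; thin steel shaft 6 mm thick, 5 to 12 mm above the origin, on the -y side. About 0.09 kg, balanced near y = +45 mm. May be absent.
- driver_orange2: second orange screwdriver, 205 mm long, lying; origin at mid-length on its underside, z up, +y along the shaft from blade towards handle. Round orange handle 30 mm thick from y = +12 to +103 mm, its axis 15 mm above the origin; thin steel shaft 6 mm thick, 5 to 12 mm above the origin, on the -y side. About 0.09 kg, balanced near y = +45 mm. May be absent.
- driver_blue: blue screwdriver, 175 mm long, lying; origin at mid-length on its underside, z up, +y along the shaft from blade towards handle. Round blue handle 26 mm thick from y = +11 to +88 mm, its axis 13 mm above the origin; thin steel shaft 6 mm thick, 5 to 12 mm above the origin, on the -y side. About 0.09 kg, balanced near y = +45 mm. May be absent.
- driver_yellow: yellow screwdriver, 225 mm long, lying; origin at mid-length on its underside, z up, +y along the shaft from blade towards handle. Round yellow handle 32 mm thick from y = +14 to +112 mm, its axis 16 mm above the origin; thin steel shaft 6 mm thick, 5 to 12 mm above the origin, on the -y side. About 0.09 kg, balanced near y = +45 mm. May be absent.
- tape_measure: bystander: yellow tape measure 37 x 80 x 66 mm, standing; origin at the centre of its underside
- ink_bottle: bystander: dark blue bottle 49 mm across, 102 mm high; origin at the centre of its underside

How it is judged (in metres and radians):
On the way, in this order (a step that is already met when the one before it is completed fails the run):
1. the retaining bar is out of its brackets and lies on the bench (height (world z) of each of bar_left, bar_right below 0.032 m and horizontal distance between bar and locker above 0.115 m and linear speed of bar below 0.03 m/s), for 0.2 s.
2. every screwdriver lies in the locker while its door is still open (x of driver_orange in the frame of locker between -0.125 and 0.125 m and y of driver_orange in the frame of locker between -0.105 and 0.105 m and z of each of driver_orange, driver_blue, driver_yellow, driver_orange2 in the frame of locker below 0.06 m and x of driver_blue in the frame of locker between -0.125 and 0.125 m and y of driver_blue in the frame of locker between -0.105 and 0.105 m and x of driver_yellow in the frame of locker between -0.125 and 0.125 m and y of driver_yellow in the frame of locker between -0.105 and 0.105 m and x of driver_orange2 in the frame of locker between -0.125 and 0.125 m and y of driver_orange2 in the frame of locker between -0.105 and 0.105 m and value of joint door above 0.3 rad), for 0.2 s.
3. the door is shut and its latch has snapped in (value of joint door below 0.025 rad and value of joint latch below 0.0025 m), for 0.3 s.
At the end, for the whole second after the job is handed in: Every screwdriver present lies inside the locker at rest; the door is fully shut (under 0.025 rad) with the latch bolt sprung out again (under 2.5 mm from fully out); the bar lies on the bench (both ends within 32 mm of the bench top), its middle over 115 mm from the locker's, at rest (all of step 1 and all of step 3 and x of driver_orange in the frame of locker between -0.125 and 0.125 m and y of driver_orange in the frame of locker between -0.105 and 0.105 m and z of each of driver_orange, driver_blue, driver_yellow, driver_orange2 in the frame of locker below 0.06 m and x of driver_blue in the frame of locker between -0.125 and 0.125 m and y of driver_blue in the frame of locker between -0.105 and 0.105 m and x of driver_yellow in the frame of locker between -0.125 and 0.125 m and y of driver_yellow in the frame of locker between -0.105 and 0.105 m and x of driver_orange2 in the frame of locker between -0.125 and 0.125 m and y of driver_orange2 in the frame of locker between -0.105 and 0.105 m and linear speed of each of driver_orange, driver_blue, driver_yellow, driver_orange2 below 0.03 m/s); the robot touches nothing.
It fails at once if the tape measure is knocked more than 6 cm aside (distance of tape_measure from where it was at the start of the episode above 0.06 m).
It fails at once if the ink bottle is knocked more than 6 cm aside (distance of ink_bottle from where it was at the start of the episode above 0.06 m).
Of driver_orange, driver_blue, driver_yellow, driver_orange2 only 3 to 4 are there at a start; the rules pass over those that are not, and their reading is None.
At some moment in a run one of driver_orange, driver_blue, driver_yellow, driver_orange2, bar may be knocked a few centimetres aside while the robot is not near it.
Once in a run the grip may slacken for a moment while it holds something.
It also fails if it takes over 210 s, if anything falls off the work surface, if the arm or the gripper's body presses on something with over 40 N, if the wrist force passes 120 N, or if a joint passes its speed limit or range.

### The arm

A 6-joint arm with a two-finger parallel gripper is mounted at the origin on a cart in front of the work surface, level with it; the furniture and walls round the work are solid. World frame = base frame: x ahead of the robot, y to its left, z up, the work surface at z = 0. Lengths are in m, angles in degrees, forces in N, time in s.
With the tool pointing down it reaches from about 0.35 to 0.875 m from the base axis. Payload 4.2 kg.
Tool frame: the origin (TCP) lies midway between the tips of the shut fingers; the grasp point (between the pads) lies 19 mm behind it (hold_point_z is the z of the grasp point in the tool frame, in m); z points along the fingers, y is the direction in which the jaws open and shut (so a half turn about z gives the same grasp; the last joint's range is limited). The gripper opens to 87 mm and grips with 3 to 60 N. Pads are 19 mm wide; open, the fingers measure 117 mm over their backs; the gripper's body (75 mm by 190 mm) begins 51 mm behind the grasp point.
Start: joints at [-60.183, 22.042, 0.453, 0, -68.411, -14.817], TCP at [0.162, -0.604, 0.223] pointing down, gripper open.
Joint ranges: [-179.83, 179.83], [-69.29, 118.12], [-61.27, 80.66], [-181.25, 117.63], [-171.15, -9.14], [-177.46, 177.46]. Speed limits (degrees/s): [159.86, 159.86, 180, 180, 180, 180].

### API

Orientations are given as a 3x3 rotation matrix whose columns are the frame's x, y, z axes.
In Python, from station import * gives the robot as it stands. The module is installed in compiled form; this text tells all that it offers.
- The arm moves only by the tool jog_arm, never from a script. Its argument "moves" is a list of rows, each a list of 7 numbers: the closure, from -1 (fully open) to 1 (shut), then the shift along the tool's x, y, z in m, then the turn, a rotation vector about the tool's x, y, z in rad. In form: [[gripper, x, y, z, wx, wy, wz], ...]. A call has exactly 10 rows; each row is the pose to reach, as a shift and turn from the pose commanded when the call began, along the tool's axes at that moment; what a row does not reach only later rows make up. A row lasts 1/12 s, in which the tool goes at most 41.7 mm and 7.16 degrees, less where a joint would pass 70% of its speed; a pose out of reach is approached as far as the arm can. A call with a gripper value outside its range is refused whole. The fingers move at their own pace and stop on an object; the grip force is fixed at half the most. Time passes only in rows, so rows that repeat a pose let the fingers close, or fill a call up. It gives the time, the measured TCP pose, the force and the opening at its end, in the units of the state.
- sense(): the state, without advancing time (a new reading comes with each control period).
- capture(name): name is "scene" or "top"; returns a dict with "frame" (420x560x3 uint8, red, green, blue), "fov_y" (degrees; the focal length in pixels is half the picture's height over the tangent of half this angle, whatever the lens; pixels are square), "cx", "cy" (the principal point, pixels), "world_from_camera" (4x4, takes a point from camera to world coordinates). Camera axes: x right, y down, z forward; pixel columns grow to the right and rows downward; lengths in m; the calibration is good to about 2 mm. A picture is of the moment at which its call begins. There is no depth.
- finish_job(): hands the job in, once; it reports no verdict.
The state is a dict: "time_s": time; "joints": joint angles; "joint_velocities": joint speeds; "effort": joint torques, N m; "tcp_pos": TCP position; "ee_rot": TCP orientation; "wrist_force": force on the tool from outside, world axes, zero at the start; "moment": the same for the moment, N m; "gripper_width": opening from 0.0 (shut) to 1.0 (fully open).
Only numpy, scipy, OpenCV 4.12 (cv2) and the standard library are available. Lean on these libraries where they do the work, as an engineer would, in place of code of your own. Each camera call takes 0.05 s, during which the arm holds its last target.

## Working session

There is one attempt and no reset: what is moved stays moved. The work goes in short steps, Python scripts to look and compute and a tool call to move; the robot and the scene stay as the last step left them, time stands still between calls to the robot, and variables do not carry over. Pictures are saved under pics/ and viewed, and the job is handed in when it is done.

Besides the shell and the picture viewer there is one more tool, called after "Request:" as name(argument=value, ...) on one line, values as JSON. jog_arm: Moves the arm, as the interface text tells. Its arguments: {"type":"object","properties":{"moves":{"type":"array"}},"required":["moves"]}

```bash
mkdir -p pics; cat > h.py <<'E'
from station import *
import numpy as np, cv2
def K(c):
    H,W=c["frame"].shape[:2]; f=H/2/np.tan(np.radians(c["fov_y"])/2)
    return f,c["cx"],c["cy"]
def px2w(c,u,v,z):
    f,cx,cy=K(c);T=np.array(c["world_from_camera"])
    d=T[:3,:3]@np.array([(u-cx)/f,(v-cy)/f,1]);o=T[:3,3]
    return o+d*(z-o[2])/d[2]
def w2px(c,p):
    f,cx,cy=K(c);T=np.array(c["world_from_camera"])
    q=T[:3,:3].T@(np.array(p)-T[:3,3]); return f*q[0]/q[2]+cx,f*q[1]/q[2]+cy
def save(c,name,crop=None,s=1):
    im=c["frame"][:,:,::-1]
    if crop: im=im[crop[1]:crop[3],crop[0]:crop[2]]
    if s!=1: im=cv2.resize(im,None,fx=s,fy=s,interpolation=cv2.INTER_CUBIC)
    cv2.imwrite("pics/"+name+".png",im)
E
python3 - <<'E'
from h import *
for n in("scene","top"):
    c=capture(n);save(c,n+"0");print(n,K(c),np.round(c["world_from_camera"],3).tolist())
s=sense();print({k:np.round(v,3).tolist() for k,v in s.items()})
E
```

```text
scene (np.float64(471.30572993914), 290.9338201502246, 208.58421942632387) [[-0.659, -0.373, 0.653, -0.271], [-0.752, 0.35, -0.559, 0.761], [-0.02, -0.859, -0.511, 0.757], [0.0, 0.0, 0.0, 1.0]]
top (np.float64(454.1121691335381), 289.16071097533995, 205.68790752594836) [[0.023, -0.997, 0.073, 0.507], [-1.0, -0.024, -0.007, 0.03], [0.009, -0.073, -0.997, 1.119], [0.0, 0.0, 0.0, 1.0]]
{'time_s': 0.1, 'joints': [-60.183, 22.086, 0.389, -0.023, -68.409, -14.816], 'joint_velocities': [-0.071, -0.036, 0.231, -0.016, -0.096, -0.079], 'effort': [-0.001, -39.169, 18.793, 4.232, 0.013, -0.0], 'tcp_pos': [0.162, -0.603, 0.222], 'ee_rot': [[-0.966, -0.259, -0.001], [-0.259, 0.966, 0.002], [0.0, 0.002, -1.0]], 'wrist_force': [-0.053, -0.225, -0.122], 'moment': [0.017, -0.016, -0.008], 'gripper_width': 1.001}
```

View pics/scene0.png

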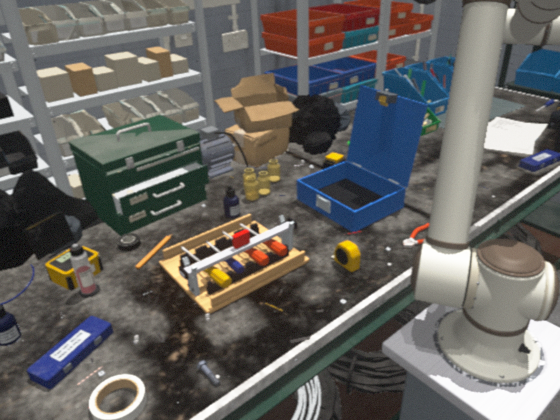

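View pics/top0.png

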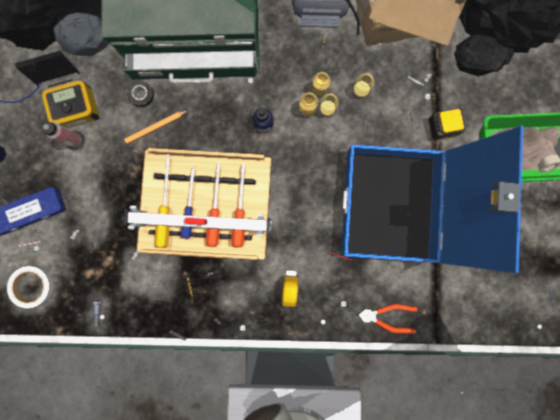

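```bash
python3 - <<'E'
from h import *
c=capture("top");save(c,"crA",(115,135,315,315),4);save(c,"lkA",(330,110,530,310),3)
E
```

```text
(no output)
```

View pics/crA.png

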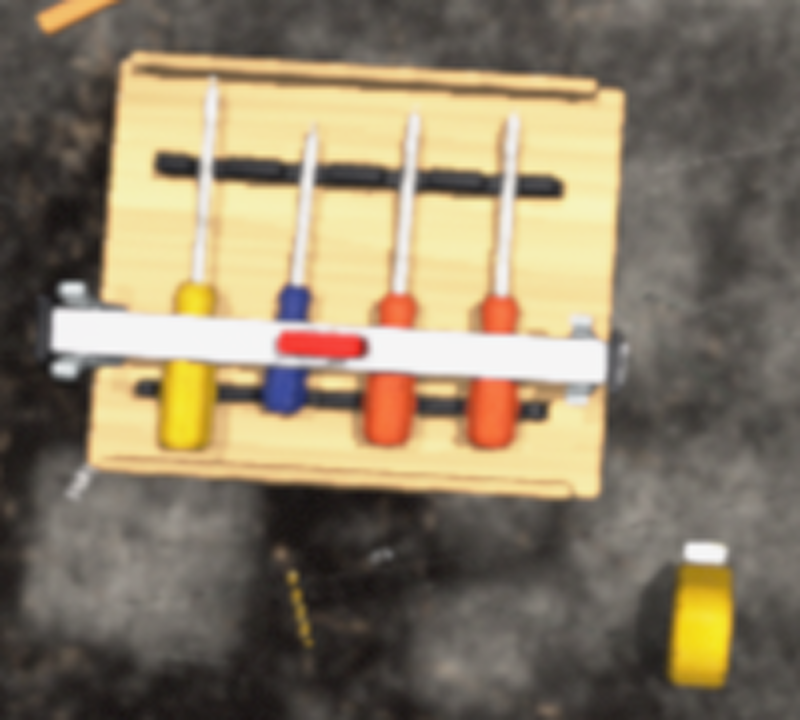

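View pics/lkA.png

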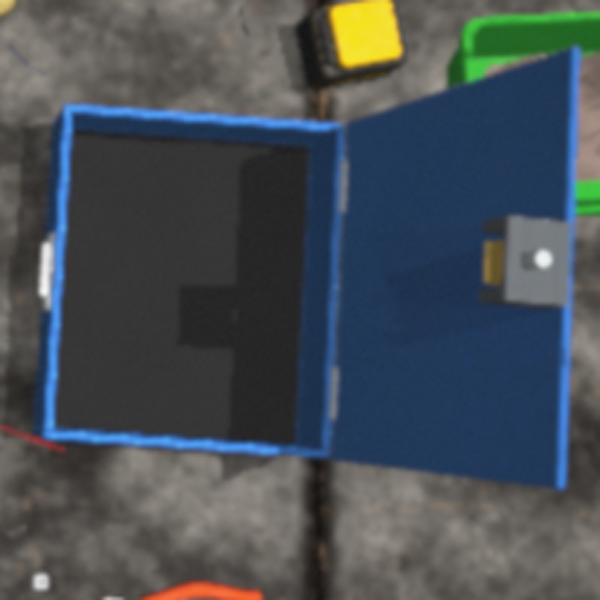

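```bash
python3 - <<'E'
from h import *
c=capture("top")
def m(x,y,z,o,s): 
    p=px2w(c,x/s+o[0],y/s+o[1],z); return p
A=(115,135);B=(330,110)
for n,a in dict(lTL=(66,107),lTR=(343,126),lBL=(47,437),lBR=(327,455)).items(): print(n,m(*a,.07,B,3).round(4))
print('lc',np.mean([m(*a,.07,B,3) for a in [(66,107),(343,126),(47,437),(327,455)]],0))
for n,a in dict(cTR=(625,92),cBL=(88,468),cBR=(600,497)).items(): print(n,m(*a,.012,A,4).round(4))
print('grip',m(322,345,.120,A,4), 'gL',m(278,342,.12,A,4),'gR',m(366,347,.12,A,4))
print('barL',m(52,330,.082,A,4),'barR',m(607,362,.082,A,4))
for n,a in dict(y=[(187,440),(212,80)],b=[(284,405),(312,130)],o=[(387,438),(414,115)],o2=[(491,440),(513,117)]).items():
    print(n,m(*a[0],.048,A,4).round(4),m(*a[1],.043,A,4).round(4))
print('tape',m(705,620,.066,A,4),'door free',m(577,48,.30,B,3),m(562,488,.3,B,3))
E
```

```text
lTL [ 0.7277 -0.1212  0.07  ]
lTR [ 0.7181 -0.3379  0.07  ]
lBL [ 0.4712 -0.1099  0.07  ]
lBR [ 0.4623 -0.3251  0.07  ]
lc [ 0.59484063 -0.22353102  0.07      ]
cTR [0.7043 0.0691 0.012 ]
cBL [0.4667 0.3876 0.012 ]
cBR [0.4562 0.0778 0.012 ]
grip [0.54060432 0.2279027  0.12      ] gL [0.54168864 0.25206853 0.12      ] gR [0.54006858 0.20375208 0.12      ]
barL [0.54686071 0.38917966 0.082     ] barR [0.53598831 0.07285477 0.082     ]
y [0.4856 0.319  0.048 ] [0.6999 0.3147 0.043 ]
b [0.5073 0.2631 0.048 ] [0.6713 0.254  0.043 ]
o [0.4894 0.202  0.048 ] [0.6818 0.1935 0.043 ]
o2 [0.4896 0.1411 0.048 ] [0.682  0.1344 0.043 ]
tape [0.38992626 0.01342577 0.066     ] door free [ 0.72365773 -0.40122757  0.3       ] [ 0.45557682 -0.38829305  0.3       ]
```

```bash
cat >> h.py <<'E'
from scipy.spatial.transform import Rotation as Ro
def plan(p,yaw=None):
    "yaw: direction (deg) of tool x, tool pointing down"
    s=sense();R=np.array(s["ee_rot"]);t=np.array(s["tcp_pos"])
    d=R.T@(np.array(p)-t)
    if yaw is None: yaw=np.degrees(np.arctan2(R[1,0],R[0,0]))
    a=np.radians(yaw);x=np.array([np.cos(a),np.sin(a),0]);z=np.array([0,0,-1.])
    Rt=np.c_[x,np.cross(z,x),z]
    w=Ro.from_matrix(R.T@Rt).as_rotvec()
    print("t",round(s["time_s"],2),"tcp",t.round(4),"yaw",round(np.degrees(np.arctan2(R[1,0],R[0,0])),2),"j",np.round(s["joints"],0),"w",round(s["gripper_width"],3),"F",np.round(s["wrist_force"],1))
    print("shift",d.round(4),"rot",w.round(3))
E
python3 -c "
from h import *
plan([.541,.228,.22],-92)"
```

```text
t 0.2 tcp [ 0.1617 -0.6034  0.2219] yaw -165.01 j [-60.  22.   0.  -0. -68. -15.] w 1.0 F [ 0.5 -0.2  0.2]
shift [-0.5815  0.7049  0.0027] rot [ 1.000e-03  1.000e-03 -1.274e+00]
```

Request:
jog_arm(moves=[[-1,-0.01,0.012,-0.003,0,0,-0.05],[-1,-0.03,0.036,-0.006,0,0,-0.1],[-1,-0.055,0.066,-0.01,0,0,-0.15],[-1,-0.08,0.096,-0.015,0,0,-0.2],[-1,-0.105,0.126,-0.02,0,0,-0.25],[-1,-0.13,0.156,-0.025,0,0,-0.3],[-1,-0.155,0.187,-0.03,0,0,-0.35],[-1,-0.18,0.218,-0.03,0,0,-0.4],[-1,-0.205,0.248,-0.03,0,0,-0.45],[-1,-0.23,0.279,-0.03,0,0,-0.5]])

```text
time_s: 1.03
tcp_pos: [0.3119, -0.2729, 0.2527]
ee_rot: [[-0.722, -0.692, 0.001], [-0.692, 0.722, -0.0], [-0.0, -0.001, -1.0]]
wrist_force: [0.9, 0.2, 0.2]
gripper_width: 1.003
```

```bash
python3 -c "
from h import *
plan([.541,.228,.22],-92)"
```

```text
t 1.03 tcp [ 0.3119 -0.2729  0.2527] yaw -136.24 j [-19.  -1. -24.  -0. -67. -28.] w 1.003 F [0.9 0.2 0.2]
shift [-0.5119  0.2034  0.0328] rot [-0.001  0.    -0.772]
```

Request:
jog_arm(moves=[[-1,-0.03,0.012,0,0,0,-0.07],[-1,-0.065,0.026,0,0,0,-0.14],[-1,-0.1,0.04,0,0,0,-0.21],[-1,-0.135,0.054,0,0,0,-0.28],[-1,-0.17,0.068,0,0,0,-0.35],[-1,-0.205,0.081,0,0,0,-0.42],[-1,-0.24,0.095,0,0,0,-0.5],[-1,-0.275,0.109,0,0,0,-0.58],[-1,-0.31,0.123,0,0,0,-0.65],[-1,-0.345,0.137,0,0,0,-0.7]])

```text
time_s: 1.87
tcp_pos: [0.467, 0.0645, 0.2527]
ee_rot: [[-0.105, -0.994, 0.0], [-0.994, 0.105, 0.0], [-0.0, -0.0, -1.0]]
wrist_force: [1.0, -0.4, 0.7]
gripper_width: 0.996
```

```bash
python3 -c "
from h import *
plan([.541,.228,.2],-92)
save(capture('scene'),'s1')
save(capture('top'),'t1')"
```

```text
t 1.87 tcp [0.467  0.0645 0.2527] yaw -96.03 j [ 28.   6. -17.  -0. -67. -34.] w 0.996 F [ 1.  -0.4  0.7]
shift [-0.1703 -0.0564  0.0527] rot [-0.    0.   -0.07]
```

View pics/s1.png

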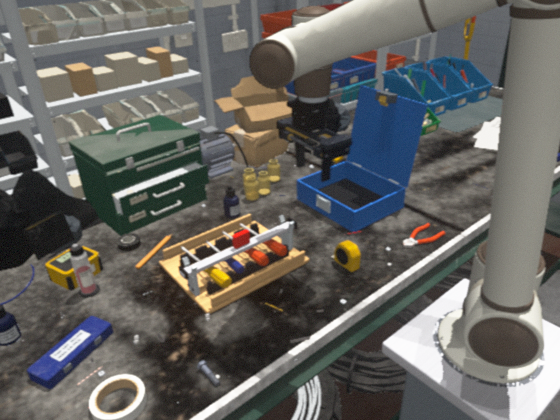

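View pics/t1.png

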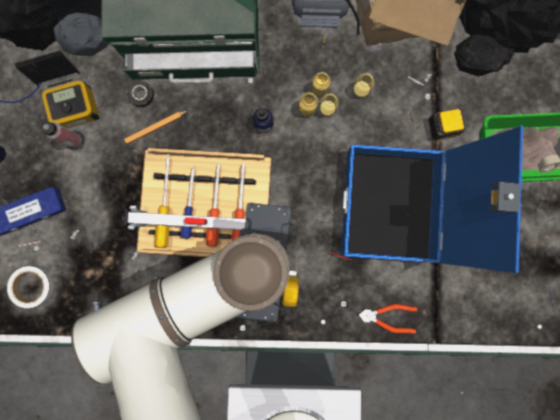

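Request:
jog_arm(moves=[[-1,-0.03,-0.01,0.01,0,0,-0.01],[-1,-0.055,-0.018,0.02,0,0,-0.02],[-1,-0.08,-0.027,0.03,0,0,-0.03],[-1,-0.105,-0.035,0.04,0,0,-0.04],[-1,-0.13,-0.044,0.05,0,0,-0.05],[-1,-0.15,-0.05,0.06,0,0,-0.06],[-1,-0.163,-0.054,0.068,0,0,-0.07],[-1,-0.17,-0.056,0.075,0,0,-0.07],[-1,-0.17,-0.056,0.08,0,0,-0.07],[-1,-0.17,-0.056,0.08,0,0,-0.07]])

```text
time_s: 2.8
tcp_pos: [0.5399, 0.2245, 0.1712]
ee_rot: [[-0.04, -0.999, -0.003], [-0.999, 0.04, -0.002], [0.002, 0.003, -1.0]]
wrist_force: [0.2, 0.4, -0.6]
gripper_width: 1.001
```

```bash
python3 -c "
from h import *
plan([.541,.228,.09],-92)
save(capture('scene'),'s2',(140,180,340,320),4)"
```

```text
t 2.8 tcp [0.5399 0.2245 0.1712] yaw -92.28 j [ 38.  21. -10.  -0. -60. -41.] w 1.001 F [ 0.2  0.4 -0.6]
shift [-0.0037 -0.0011  0.0812] rot [ 0.003 -0.002 -0.005]
```

View pics/s2.png

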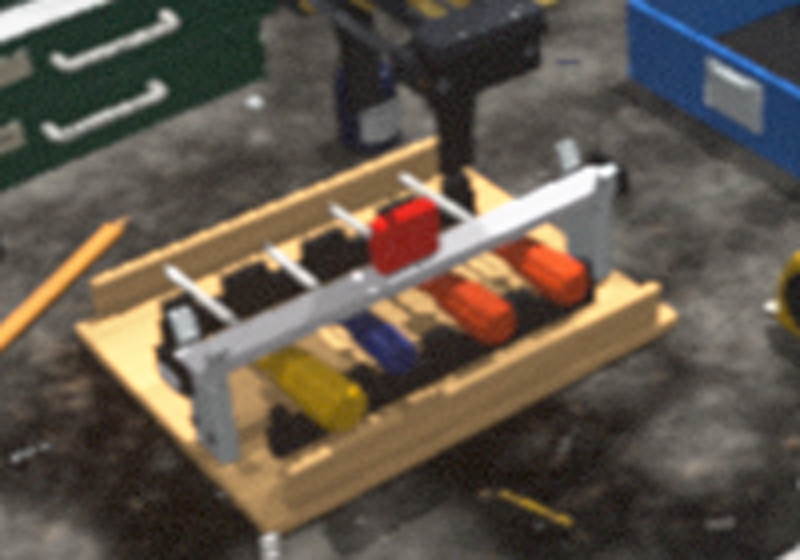

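Request:
jog_arm(moves=[[-1,-0.002,0,0.01,0,0,0],[-1,-0.004,-0.001,0.02,0,0,0],[-1,-0.004,-0.001,0.032,0,0,0],[-1,-0.004,-0.001,0.044,0,0,0],[-1,-0.004,-0.001,0.056,0,0,0],[-1,-0.004,-0.001,0.066,0,0,0],[-1,-0.004,-0.001,0.074,0,0,0],[-1,-0.004,-0.001,0.081,0,0,0],[-1,-0.004,-0.001,0.081,0,0,0],[-1,-0.004,-0.001,0.081,0,0,0]])

```text
time_s: 3.68
tcp_pos: [0.5422, 0.2294, 0.0913]
ee_rot: [[-0.039, -0.999, -0.0], [-0.999, 0.039, -0.0], [0.0, 0.0, -1.0]]
wrist_force: [0.5, -0.2, 0.3]
gripper_width: 1.002
```

```bash
python3 -c "
from h import *
plan([.541,.228,.09],-92)
save(capture('scene'),'s3',(140,150,340,320),4)
save(capture('top'),'t3',(100,130,300,330),3)"
```

```text
t 3.68 tcp [0.5422 0.2294 0.0913] yaw -92.23 j [ 39.  26. -15.   0. -50. -41.] w 1.002 F [ 0.5 -0.2  0.3]
shift [0.0014 0.0011 0.0013] rot [ 0.    -0.    -0.004]
```

View pics/s3.png

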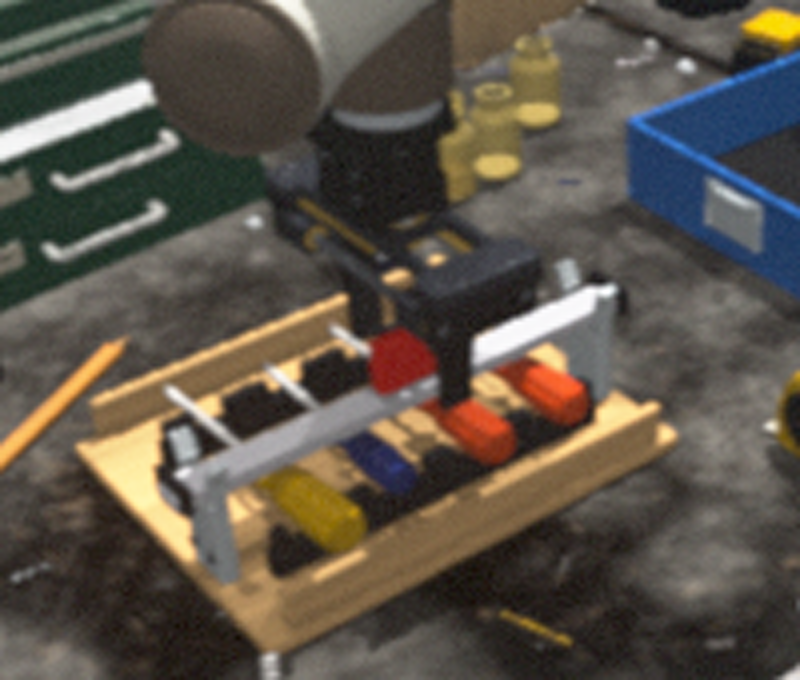

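Fingers straddle the grip (crop ≈ (400,360)). Close, then lift.

Request:
jog_arm(moves=[[1,0,0,0,0,0,0],[1,0,0,0,0,0,0],[1,0,0,0,0,0,0],[1,0,0,0,0,0,0],[1,0,0,0,0,0,0],[1,0,0,0,0,0,0],[1,0,0,0,0,0,0],[1,0,0,0,0,0,0],[1,0,0,0,0,0,0],[1,0,0,0,0,0,0]])

```text
time_s: 4.62
tcp_pos: [0.5421, 0.2295, 0.0915]
ee_rot: [[-0.039, -0.999, -0.0], [-0.999, 0.039, -0.0], [0.0, 0.0, -1.0]]
wrist_force: [0.2, 0.2, -0.2]
gripper_width: 0.324
```

Request:
jog_arm(moves=[[1,0,0,-0.005,0,0,0],[1,0,0,-0.01,0,0,0],[1,0,0,-0.018,0,0,0],[1,0,0,-0.026,0,0,0],[1,0,0,-0.036,0,0,0],[1,0,0,-0.046,0,0,0],[1,0,0,-0.056,0,0,0],[1,0,0,-0.064,0,0,0],[1,0,0,-0.07,0,0,0],[1,0,0,-0.07,0,0,0]])

```text
time_s: 5.45
tcp_pos: [0.5429, 0.23, 0.1635]
ee_rot: [[-0.039, -0.999, 0.003], [-0.999, 0.039, 0.002], [-0.002, -0.003, -1.0]]
wrist_force: [-0.1, 0.3, -2.6]
gripper_width: 0.161
```

```bash
python3 -c "
from h import *
plan([.40,.25,.16],-92)
save(capture('scene'),'s4',(100,120,380,320),2.8)
save(capture('top'),'t4')"
```

```text
t 5.45 tcp [0.5429 0.23   0.1635] yaw -92.22 j [ 39.  21. -10.   0. -59. -41.] w 0.161 F [-0.1  0.3 -2.6]
shift [-0.0145  0.1436  0.0031] rot [-0.003  0.002 -0.004]
```

View pics/s4.png

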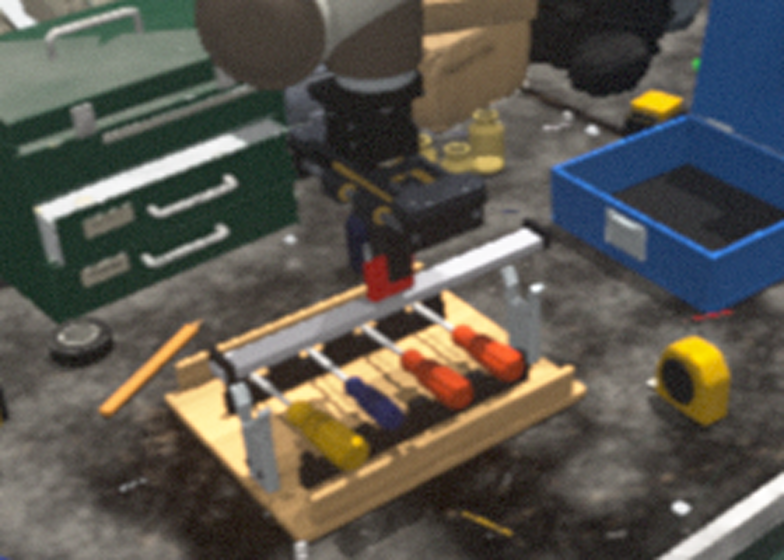

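View pics/t4.png

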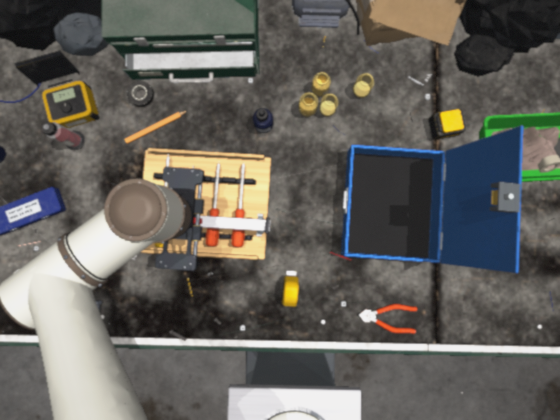

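Request:
jog_arm(moves=[[1,-0.001,0.012,0,0,0,0],[1,-0.003,0.03,0,0,0,0],[1,-0.006,0.05,0,0,0,0],[1,-0.008,0.07,0,0,0,0],[1,-0.01,0.09,0,0,0,0],[1,-0.012,0.108,0,0,0,0],[1,-0.014,0.122,0,0,0,0],[1,-0.015,0.132,0,0,0,0],[1,-0.015,0.138,0,0,0,0],[1,-0.015,0.138,0,0,0,0]])

```text
time_s: 6.38
tcp_pos: [0.4039, 0.2496, 0.1614]
ee_rot: [[-0.038, -0.999, -0.001], [-0.999, 0.038, -0.0], [0.0, 0.001, -1.0]]
wrist_force: [-0.5, 0.1, -2.7]
gripper_width: 0.154
```

Request:
jog_arm(moves=[[1,0,0,0.012,0,0,0],[1,0,0,0.028,0,0,0],[1,0,0,0.045,0,0,0],[1,0,0,0.062,0,0,0],[1,0,0,0.079,0,0,0],[1,0,0,0.096,0,0,0],[1,0,0,0.111,0,0,0],[1,0,0,0.122,0,0,0],[1,0,0,0.128,0,0,0],[1,0,0,0.13,0,0,0]])

```text
time_s: 7.22
tcp_pos: [0.4054, 0.2493, 0.0317]
ee_rot: [[-0.038, -0.999, -0.001], [-0.999, 0.038, -0.003], [0.003, 0.001, -1.0]]
wrist_force: [-5.3, -3.9, 18.8]
gripper_width: 0.162
```

```bash
python3 -c "
from h import *
plan([.40,.25,.025],-92)
save(capture('scene'),'s5',(100,120,380,320),2.8)"
```

```text
t 7.22 tcp [0.4054 0.2493 0.0317] yaw -92.2 j [ 51.  22. -34.   0. -35. -54.] w 0.162 F [-5.3 -3.9 18.8]
shift [-0.0005  0.0055  0.0067] rot [ 0.001 -0.003 -0.003]
```

View pics/s5.png

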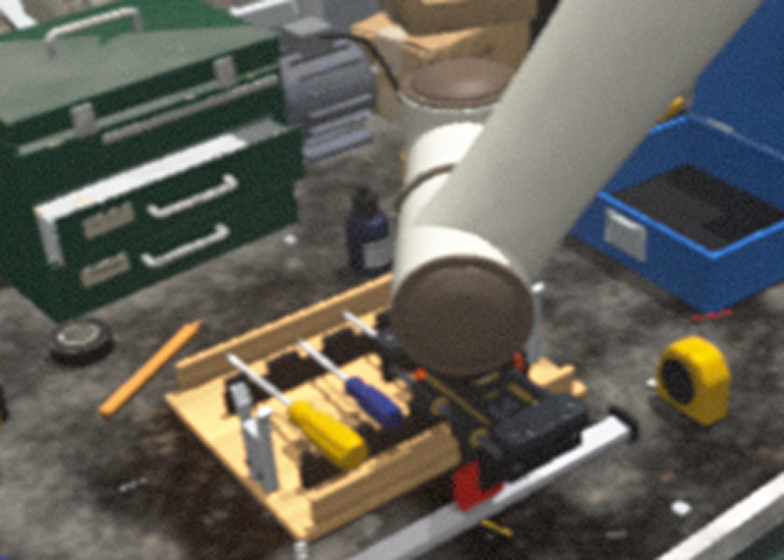

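Request:
jog_arm(moves=[[0,0,0,-0.001,0,0,0],[-0.5,0,0,-0.001,0,0,0],[-0.5,0,0,-0.001,0,0,0],[-0.5,0,0,-0.001,0,0,0],[-0.5,0,0,-0.001,0,0,0],[-0.5,0,0,-0.003,0,0,0],[-0.5,0,0,-0.01,0,0,0],[-0.5,0,0,-0.03,0,0,0],[-0.5,0,0,-0.06,0,0,0],[-0.5,0,0,-0.09,0,0,0]])

```text
time_s: 8.1
tcp_pos: [0.4044, 0.2493, 0.1226]
ee_rot: [[-0.039, -0.999, -0.001], [-0.999, 0.039, -0.002], [0.002, 0.001, -1.0]]
wrist_force: [0.2, 1.9, 1.4]
gripper_width: 0.732
```

Request:
jog_arm(moves=[[-0.5,0,0.005,-0.02,0,0,0.05],[-0.5,0.01,-0.01,-0.04,0,0,0.15],[-0.5,0.02,-0.03,-0.06,0,0,0.25],[-0.4,0.04,-0.05,-0.07,0,0,0.35],[-0.3,0.06,-0.07,-0.08,0,0,0.45],[-0.2,0.09,-0.09,-0.08,0,0,0.55],[-0.1,0.12,-0.11,-0.08,0,0,0.65],[-0.1,0.15,-0.13,-0.08,0,0,0.75],[-0.1,0.18,-0.14,-0.08,0,0,0.85],[-0.1,0.2,-0.15,-0.08,0,0,0.95]])

```text
time_s: 8.93
tcp_pos: [0.5471, 0.0416, 0.202]
ee_rot: [[-0.839, -0.544, -0.0], [-0.544, 0.839, -0.0], [0.0, -0.0, -1.0]]
wrist_force: [0.3, 0.6, 0.4]
gripper_width: 0.553
```

```bash
python3 -c "
from h import *
plan([.545,.134,.15],178)
save(capture('scene'),'s6',(100,120,380,320),2.8)
save(capture('top'),'t6')
save(capture('top'),'t6c',(115,135,315,315),4)"
```

```text
t 8.93 tcp [0.5471 0.0416 0.202 ] yaw -147.05 j [ 21.  16. -12.   0. -62. -78.] w 0.553 F [0.3 0.6 0.4]
shift [-0.0485  0.0787  0.052 ] rot [-0.   -0.    0.61]
```

View pics/s6.png

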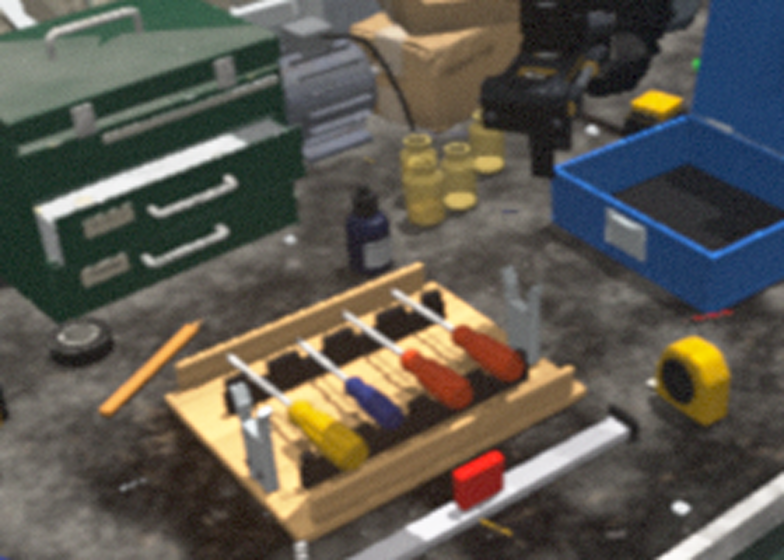

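View pics/t6.png

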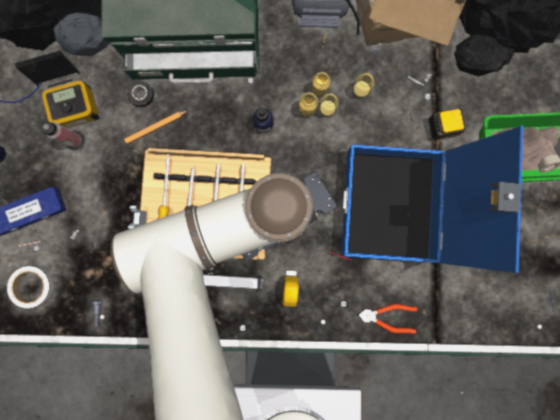

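View pics/t6c.png

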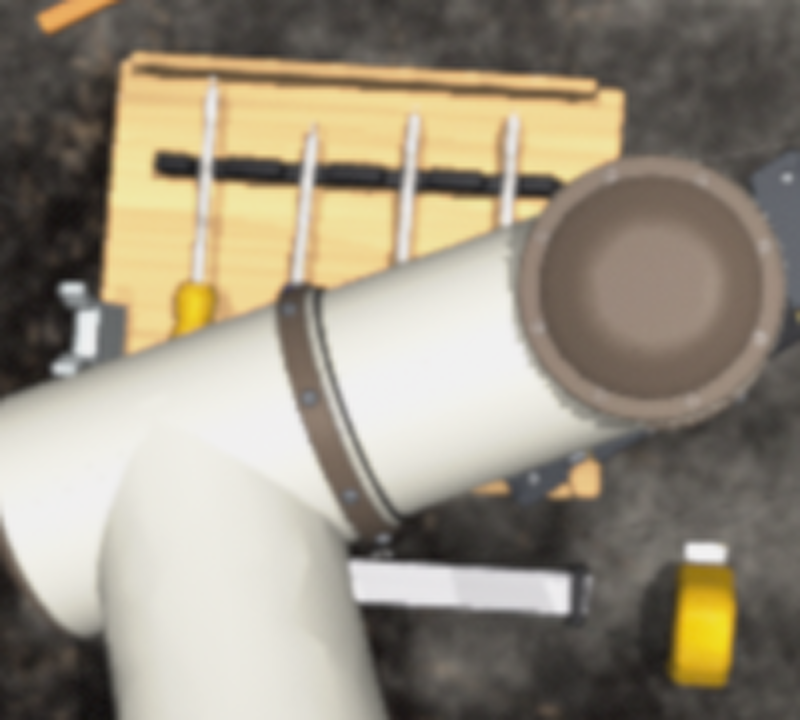

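```bash
python3 -c "
from h import *
plan([.545,.139,.15],178)"
```

```text
t 9.08 tcp [0.5471 0.0427 0.2018] yaw -146.8 j [ 21.  16. -12.  -0. -62. -78.] w 0.554 F [-0.2 -0.1 -0.5]
shift [-0.051   0.0817  0.0518] rot [0.    0.    0.614]
```

Request:
jog_arm(moves=[[-0.1,-0.005,0.01,0,0,0,0.1],[-0.1,-0.012,0.02,0,0,0,0.2],[-0.1,-0.02,0.033,0.01,0,0,0.3],[-0.1,-0.028,0.045,0.02,0,0,0.4],[-0.1,-0.036,0.058,0.03,0,0,0.5],[-0.1,-0.044,0.07,0.04,0,0,0.58],[-0.1,-0.05,0.08,0.05,0,0,0.614],[-0.1,-0.051,0.082,0.052,0,0,0.614],[-0.1,-0.051,0.082,0.052,0,0,0.614],[-0.1,-0.051,0.082,0.052,0,0,0.614]])

```text
time_s: 9.92
tcp_pos: [0.5443, 0.1411, 0.1502]
ee_rot: [[-1.0, 0.03, 0.001], [0.03, 1.0, 0.0], [-0.001, 0.0, -1.0]]
wrist_force: [-0.0, 0.0, 0.2]
gripper_width: 0.549
```

```bash
python3 -c "
from h import *
plan([.545,.139,.038],178)
save(capture('scene'),'s7',(150,150,350,300),4)
save(capture('top'),'t7',(115,135,315,315),4)"
```

```text
t 9.92 tcp [0.5443 0.1411 0.1502] yaw 178.3 j [  31.   20.  -14.    0.  -56. -123.] w 0.549 F [-0.   0.   0.2]
shift [-0.0007 -0.002   0.1122] rot [0.    0.001 0.005]
```

View pics/s7.png

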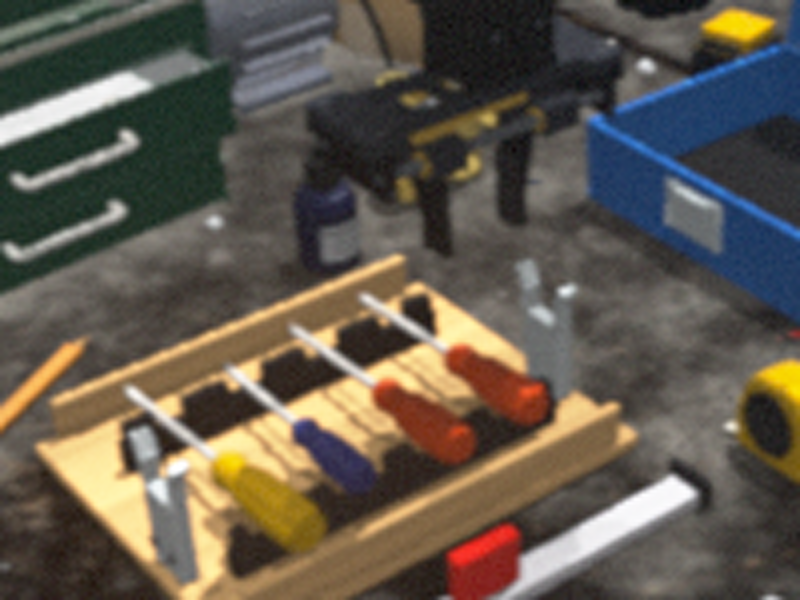

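View pics/t7.png

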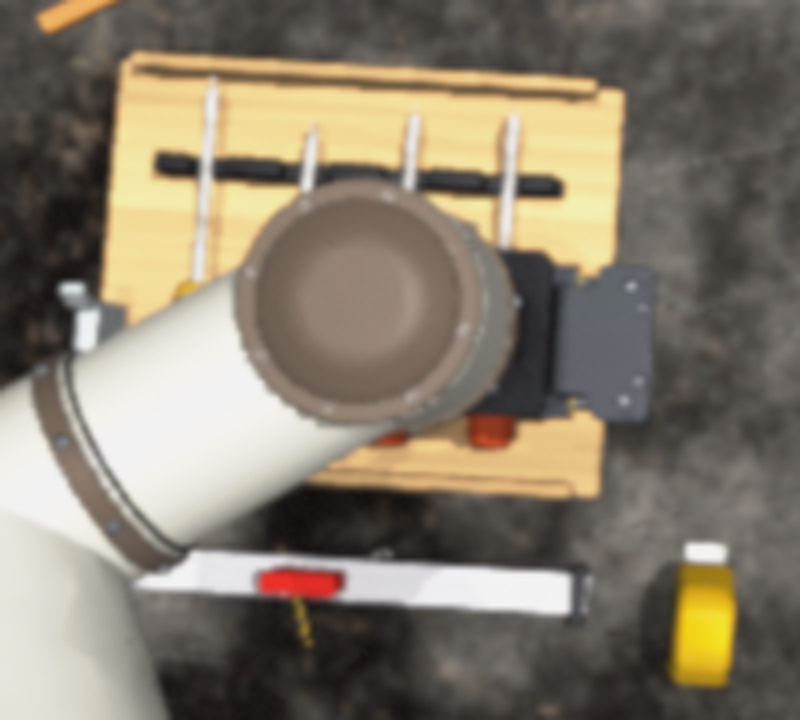

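```bash
python3 -c "
from h import *
c=capture('scene')
for p in [(.4865,.1411,.048),(.545,.139,.047),(.58,.138,.047)]:
  u=w2px(c,p); print((u[0]-150)*4,(u[1]-150)*4)"
```

```text
535.6430738879171 406.72282165022034
480.56595620468374 368.2900666648121
448.9267310103753 345.86133657556286
```

Request:
jog_arm(moves=[[-0.1,0,-0.002,0.01,0,0,0],[-0.1,0,-0.002,0.025,0,0,0],[-0.1,0,-0.002,0.04,0,0,0],[-0.1,0,-0.002,0.055,0,0,0],[-0.1,0,-0.002,0.07,0,0,0],[-0.1,0,-0.002,0.085,0,0,0],[-0.1,0,-0.002,0.098,0,0,0],[-0.1,0,-0.002,0.107,0,0,0],[-0.1,0,-0.002,0.112,0,0,0],[-0.1,0,-0.002,0.112,0,0,0]])

```text
time_s: 10.9
tcp_pos: [0.5438, 0.138, 0.0364]
ee_rot: [[-0.999, 0.033, -0.002], [0.033, 0.999, -0.001], [0.002, -0.001, -1.0]]
wrist_force: [-0.4, 0.4, 0.1]
gripper_width: 0.55
```

Request:
jog_arm(moves=[[1,0,0,0,0,0,0],[1,0,0,0,0,0,0],[1,0,0,0,0,0,0],[1,0,0,0,0,0,0],[1,0,0,0,0,0,0],[1,0,0,0,0,0,0],[1,0,0,0,0,0,0],[1,0,0,-0.003,0,0,0],[1,0,0,-0.008,0,0,0],[1,0,0,-0.015,0,0,0]])

```text
time_s: 11.73
tcp_pos: [0.5435, 0.1382, 0.0522]
ee_rot: [[-0.999, 0.032, -0.002], [0.032, 0.999, -0.001], [0.002, -0.001, -1.0]]
wrist_force: [-1.6, -0.1, -1.8]
gripper_width: 0.293
```

Request:
jog_arm(moves=[[1,0,0,-0.01,0,0,0],[1,0,0,-0.02,0,0,0],[1,0,0,-0.032,0,0,0],[1,0,0,-0.046,0,0,0],[1,0,0,-0.06,0,0,0],[1,0,0,-0.074,0,0,0],[1,0,0,-0.088,0,0,0],[1,0,0,-0.1,0,0,0],[1,0,0,-0.11,0,0,0],[1,0,0,-0.11,0,0,0]])

```text
time_s: 12.57
tcp_pos: [0.5457, 0.1392, 0.1658]
ee_rot: [[-0.999, 0.032, 0.005], [0.032, 0.999, 0.002], [-0.005, 0.002, -1.0]]
wrist_force: [0.2, 0.6, -0.1]
gripper_width: 0.292
```

```bash
python3 -c "
from h import *
plan([.545,-.22,.15],177.5)
save(capture('scene'),'s8',(150,130,350,280),4)
"
```

```text
t 12.57 tcp [0.5457 0.1392 0.1658] yaw 178.18 j [  31.   19.  -13.    0.  -58. -123.] w 0.292 F [ 0.2  0.6 -0.1]
shift [-0.0106 -0.3591  0.0149] rot [0.002 0.005 0.012]
```

View pics/s8.png

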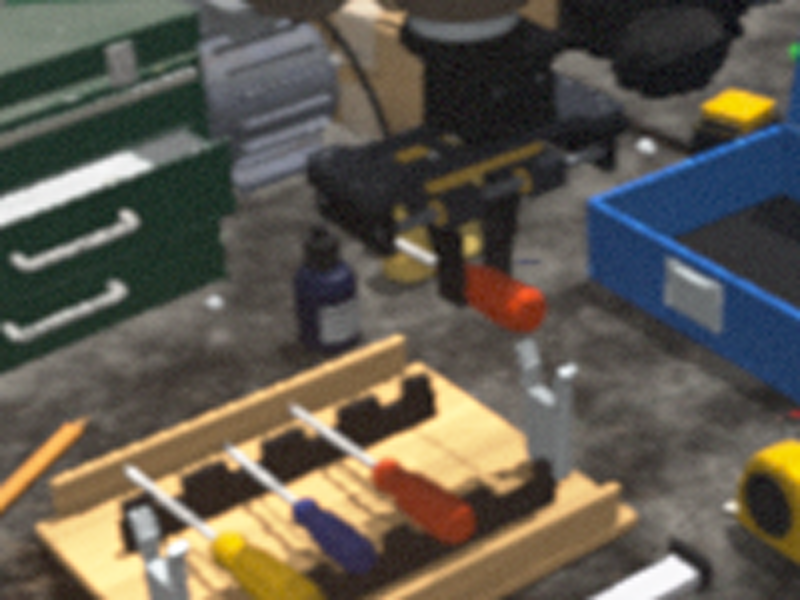

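Request:
jog_arm(moves=[[1,0,-0.01,0,0,0,0],[1,0,-0.03,0,0,0,0],[1,-0.002,-0.055,0,0,0,0],[1,-0.004,-0.083,0,0,0,0.005],[1,-0.006,-0.112,0,0,0,0.01],[1,-0.01,-0.141,0,0,0,0.01],[1,-0.012,-0.17,0,0,0,0.01],[1,-0.014,-0.2,0,0,0,0.01],[1,-0.016,-0.23,0,0,0,0.01],[1,-0.018,-0.26,0,0,0,0.01]])

```text
time_s: 13.45
tcp_pos: [0.5527, -0.1238, 0.1614]
ee_rot: [[-0.999, 0.042, -0.003], [0.042, 0.999, 0.0], [0.003, -0.0, -1.0]]
wrist_force: [0.7, -0.1, -1.2]
gripper_width: 0.289
```

```bash
python3 -c "
from h import *
plan([.552,-.215,.10],177.5)"
```

```text
t 13.45 tcp [ 0.5527 -0.1238  0.1614] yaw 177.56 j [  4.  19. -13.  -0. -58. -96.] w 0.289 F [ 0.7 -0.1 -1.2]
shift [-0.0033 -0.0912  0.0613] rot [-0.    -0.003  0.001]
```

Request:
jog_arm(moves=[[1,0,-0.025,0,0,0,0],[1,-0.001,-0.045,0,0,0,0],[1,-0.002,-0.062,0,0,0,0],[1,-0.003,-0.076,0,0,0,0],[1,-0.003,-0.086,0.005,0,0,0],[1,-0.003,-0.091,0.015,0,0,0],[1,-0.003,-0.091,0.027,0,0,0],[1,-0.003,-0.091,0.038,0,0,0],[1,-0.003,-0.091,0.048,0,0,0],[1,-0.003,-0.091,0.055,0,0,0]])

```text
time_s: 14.28
tcp_pos: [0.5523, -0.2122, 0.1055]
ee_rot: [[-0.999, 0.042, -0.003], [0.042, 0.999, 0.001], [0.003, 0.0, -1.0]]
wrist_force: [-0.9, 0.3, -2.1]
gripper_width: 0.306
```

```bash
python3 -c "
from h import *
plan([.552,-.215,.014],177.5)
save(capture('scene'),'s9',(240,80,440,230),4)
save(capture('top'),'t9',(330,110,530,310),3)"
```

```text
t 14.28 tcp [ 0.5523 -0.2122  0.1055] yaw 177.62 j [ -5.  25. -13.  -0. -52. -87.] w 0.306 F [-0.9  0.3 -2.1]
shift [-0.     -0.0029  0.0915] rot [ 0.    -0.003  0.002]
```

View pics/s9.png

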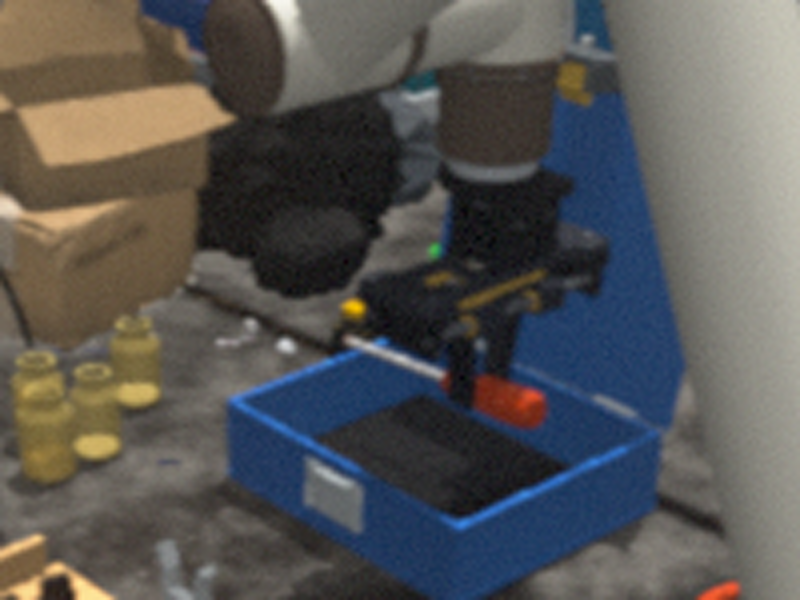

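View pics/t9.png

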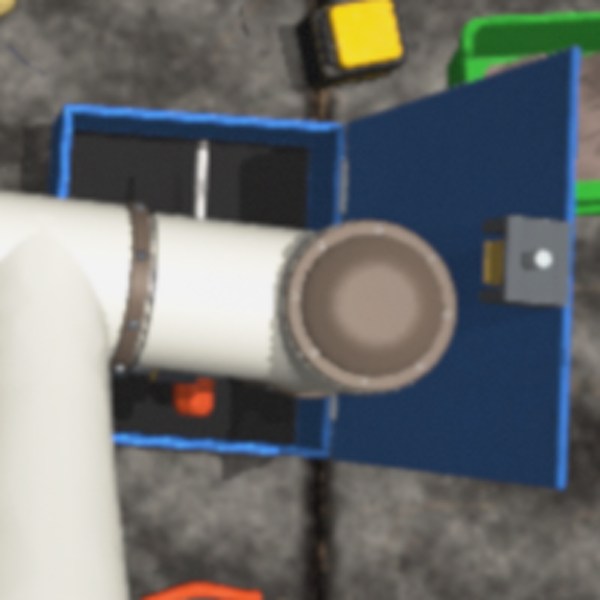

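Request:
jog_arm(moves=[[1,0,-0.001,0.01,0,0,0],[1,0,-0.002,0.022,0,0,0],[1,0,-0.003,0.034,0,0,0],[1,0,-0.003,0.046,0,0,0],[1,0,-0.003,0.057,0,0,0],[1,0,-0.003,0.067,0,0,0],[1,0,-0.003,0.076,0,0,0],[1,0,-0.003,0.083,0,0,0],[1,0,-0.003,0.088,0,0,0],[1,0,-0.003,0.09,0,0,0]])

```text
time_s: 15.22
tcp_pos: [0.5528, -0.2157, 0.0167]
ee_rot: [[-0.999, 0.042, -0.001], [0.042, 0.999, 0.0], [0.001, 0.0, -1.0]]
wrist_force: [0.5, 0.4, -1.1]
gripper_width: 0.293
```

Request:
jog_arm(moves=[[0,0,0,0,0,0,0],[0,0,0,0,0,0,0],[0,0,0,0,0,0,0],[0,0,0,0,0,0,0],[0,0,0,-0.002,0,0,0],[0,0,0,-0.01,0,0,0],[0,0,0,-0.025,0,0,0],[0,0,0,-0.045,0,0,0],[0,0,0,-0.065,0,0,0],[0,0,0,-0.085,0,0,0]])

```text
time_s: 16.05
tcp_pos: [0.5531, -0.2159, 0.1043]
ee_rot: [[-0.999, 0.042, 0.001], [0.042, 0.999, -0.0], [-0.001, -0.0, -1.0]]
wrist_force: [0.3, 1.1, -0.7]
gripper_width: 0.497
```

```bash
python3 -c "
from h import *
plan([.55,-.18,.1],-92.5)
save(capture('scene'),'s10',(240,80,440,230),4)
save(capture('top'),'t10',(330,110,530,310),3)"
```

```text
t 16.05 tcp [ 0.5531 -0.2159  0.1043] yaw 177.59 j [ -6.  25. -13.   0. -52. -87.] w 0.497 F [ 0.3  1.1 -0.7]
shift [0.0046 0.0357 0.0043] rot [-1.000e-03  0.000e+00 -1.569e+00]
```

View pics/s10.png

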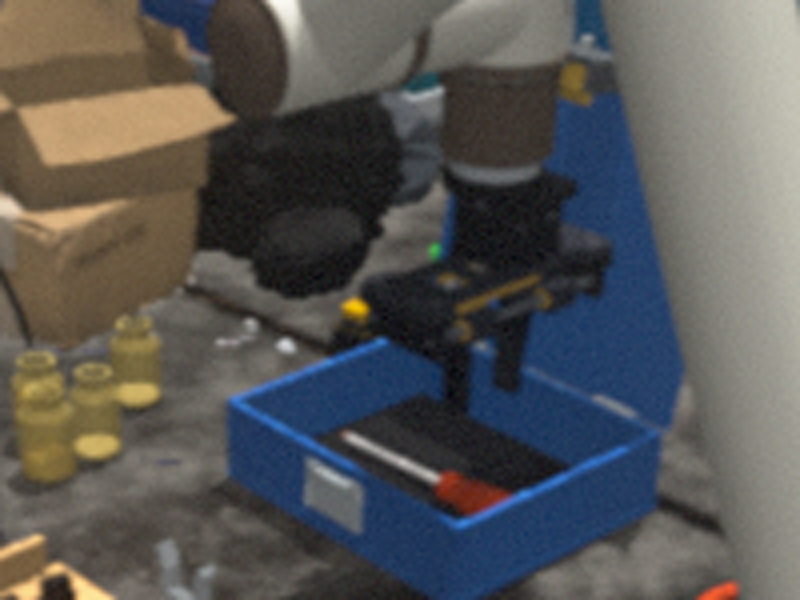

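View pics/t10.png

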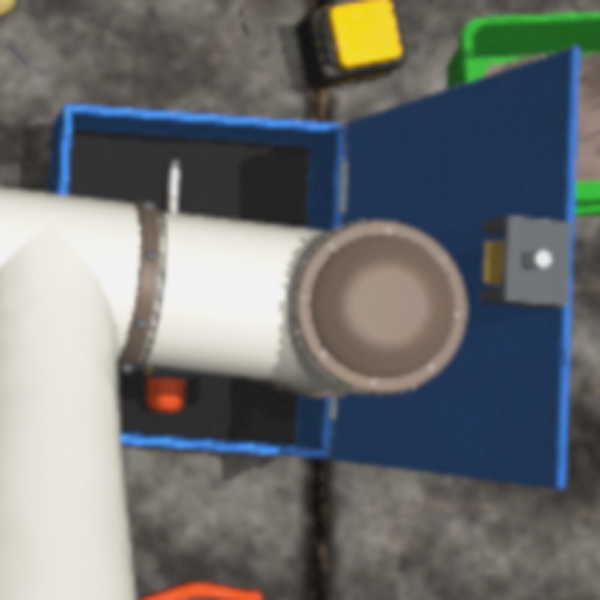

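Request:
jog_arm(moves=[[0,0,0.006,0,0,0,-0.11],[0,0.001,0.012,0,0,0,-0.22],[0,0.002,0.018,0,0,0,-0.34],[0,0.003,0.024,0,0,0,-0.46],[0,0.004,0.03,0,0,0,-0.58],[0,0.005,0.036,0,0,0,-0.7],[0,0.006,0.042,0,0,0,-0.82],[0,0.007,0.046,0,0,0,-0.94],[0,0.008,0.05,0,0,0,-1.06],[0,0.008,0.05,0,0,0,-1.18]])

```text
time_s: 16.98
tcp_pos: [0.5467, -0.1649, 0.1025]
ee_rot: [[-0.414, -0.91, -0.001], [-0.91, 0.414, 0.0], [0.0, 0.001, -1.0]]
wrist_force: [-0.8, -0.7, 0.2]
gripper_width: 0.501
```

```bash
python3 -c "
from h import *
plan([.545,-.165,.016],-92.5)
c=capture('top')
for u,v,z in((175,162,.015),(166,405,.03)): print(px2w(c,u/3+330,v/3+110,z))
save(c,'t11',(330,110,530,310),3)"
```

```text
t 16.98 tcp [ 0.5467 -0.1649  0.1025] yaw -114.44 j [ -1.  23. -16.  -0. -50. -24.] w 0.501 F [-0.8 -0.7  0.2]
shift [0.0008 0.0014 0.0865] rot [ 0.001  0.    -0.383]
[ 0.69590463 -0.21912174  0.015     ]
[ 0.49741403 -0.20991256  0.03      ]
```

View pics/t11.png

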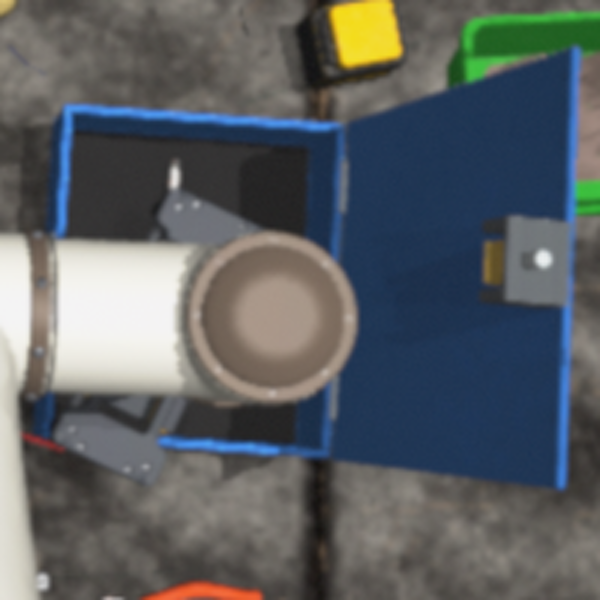

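Request:
jog_arm(moves=[[0,0,0.001,0,0,0,-0.1],[0,0,0.001,0.005,0,0,-0.2],[0,0,0.001,0.015,0,0,-0.3],[0,0,0.001,0.028,0,0,-0.383],[0,0,0.001,0.042,0,0,-0.383],[0,0,0.001,0.056,0,0,-0.383],[0,0,0.001,0.068,0,0,-0.383],[0,0,0.001,0.078,0,0,-0.383],[0,0,0.001,0.085,0,0,-0.383],[0,0,0.001,0.086,0,0,-0.383]])

```text
time_s: 17.87
tcp_pos: [0.5453, -0.1651, 0.0152]
ee_rot: [[-0.051, -0.999, -0.003], [-0.999, 0.051, 0.0], [-0.0, 0.003, -1.0]]
wrist_force: [-0.1, -0.2, -0.0]
gripper_width: 0.503
```

```bash
python3 -c "
from h import *
plan([.545,-.278,.016],-92.5)"
```

```text
t 17.87 tcp [ 0.5453 -0.1651  0.0152] yaw -92.94 j [ -1.  30. -21.  -0. -39.  -2.] w 0.503 F [-0.1 -0.2 -0. ]
shift [ 0.1128 -0.0055 -0.0009] rot [ 0.003  0.    -0.008]
```

Request:
jog_arm(moves=[[0,0.008,0,0,0,0,0],[0,0.018,0,0,0,0,0],[0,0.03,-0.001,0,0,0,0],[0,0.044,-0.002,0,0,0,0],[0,0.058,-0.003,0,0,0,0],[0,0.072,-0.004,0,0,0,0],[0,0.086,-0.005,0,0,0,0],[0,0.098,-0.005,0,0,0,0],[0,0.106,-0.005,0,0,0,0],[0,0.11,-0.005,0,0,0,0]])

```text
time_s: 18.7
tcp_pos: [0.5454, -0.2769, 0.0164]
ee_rot: [[-0.052, -0.999, -0.0], [-0.999, 0.052, -0.0], [0.0, 0.0, -1.0]]
wrist_force: [0.0, 0.9, 0.1]
gripper_width: 0.502
```

Request:
jog_arm(moves=[[0,0,0,0,0,0,0],[0,-0.005,0,-0.01,0,0,0],[0,-0.01,0,-0.03,0,0,0],[0,-0.02,0,-0.055,0,0,0],[0,-0.04,0,-0.08,0,0,0],[0,-0.065,0,-0.105,0,0,0],[0,-0.095,0,-0.125,0,0,0],[0,-0.13,0,-0.13,0,0,0],[0,-0.165,0,-0.135,0,0,0],[0,-0.2,0,-0.135,0,0,0]])

```text
time_s: 19.53
tcp_pos: [0.5562, -0.073, 0.1541]
ee_rot: [[-0.049, -0.999, 0.004], [-0.999, 0.049, 0.0], [-0.0, -0.004, -1.0]]
wrist_force: [0.8, -0.1, -0.3]
gripper_width: 0.499
```

```bash
python3 -c "
from h import *
plan([.545,.2,.15],177.5)
c=capture('top')
save(c,'t12',(330,110,530,310),3);save(c,'t12c',(115,135,315,315),4)"
```

```text
t 19.53 tcp [ 0.5562 -0.073   0.1541] yaw -92.79 j [  9.  19. -15.   0. -56. -12.] w 0.499 F [ 0.8 -0.1 -0.3]
shift [-0.2721  0.0245  0.0042] rot [-0.003  0.003  1.566]
```

View pics/t12.png

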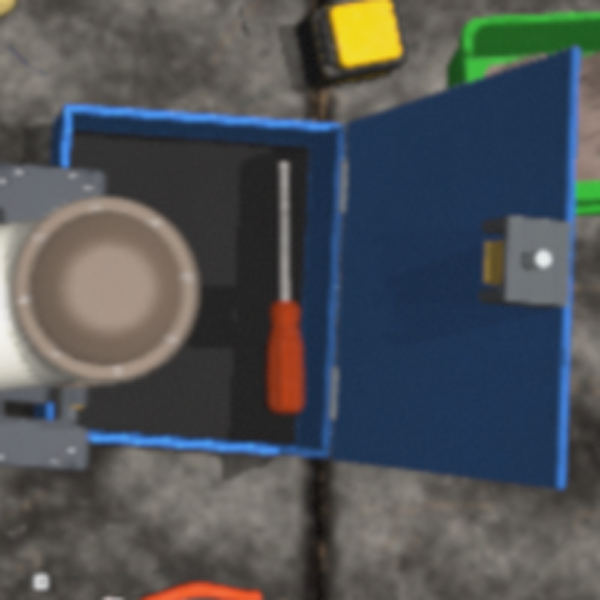

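View pics/t12c.png

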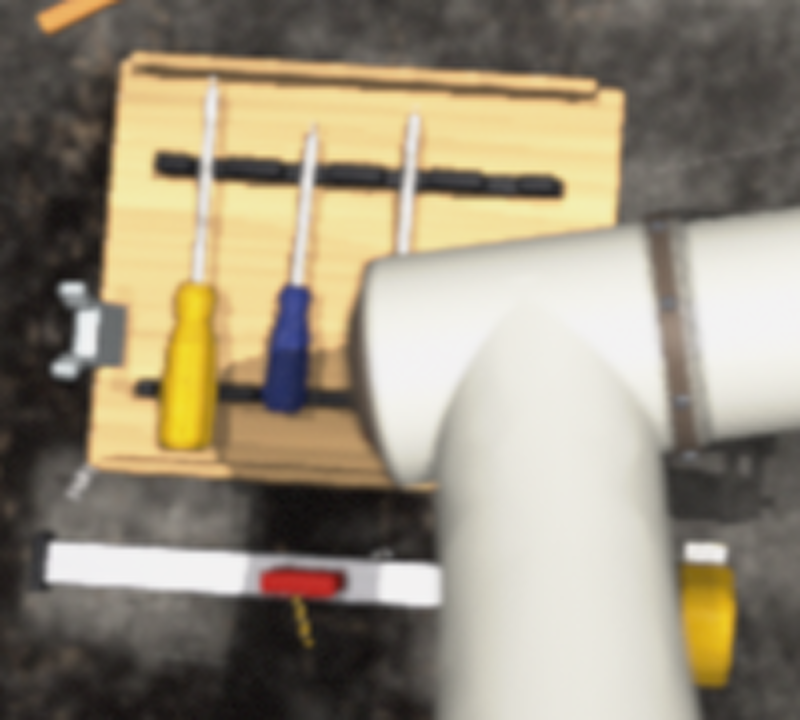

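Request:
jog_arm(moves=[[-0.1,-0.02,0.001,0,0,0,0.12],[-0.1,-0.05,0.004,0,0,0,0.24],[-0.1,-0.08,0.008,0,0,0,0.36],[-0.1,-0.11,0.012,0,0,0,0.48],[-0.1,-0.14,0.015,0,0,0,0.6],[-0.1,-0.17,0.018,0,0,0,0.72],[-0.1,-0.2,0.021,0,0,0,0.84],[-0.1,-0.225,0.024,0,0,0,0.96],[-0.1,-0.25,0.027,0,0,0,1.08],[-0.1,-0.265,0.03,0,0,0,1.2]])

```text
time_s: 20.42
tcp_pos: [0.5383, 0.1938, 0.1523]
ee_rot: [[-0.95, -0.313, 0.001], [-0.313, 0.95, 0.001], [-0.001, 0.0, -1.0]]
wrist_force: [0.2, 0.2, -1.1]
gripper_width: 0.552
```

```bash
python3 -c "
from h import *
plan([.537,.2,.15],177.7)
c=capture('scene')
for p in [(.4865,.202,.048),(.537,.1998,.047),(.58,.1982,.047)]:
  u=w2px(c,p); print((u[0]-150)*4,(u[1]-150)*4)
save(c,'s12',(150,150,350,300),4)"
```

```text
t 20.42 tcp [0.5383 0.1938 0.1523] yaw -161.77 j [  36.   20.  -13.    0.  -57. -108.] w 0.552 F [ 0.2  0.2 -1.1]
shift [-0.0007  0.0063  0.0023] rot [0.001 0.001 0.358]
460.99867716018025 446.04730457328674
414.5261999826788 410.5879898175972
376.5887060950437 381.0664520456131
```

View pics/s12.png

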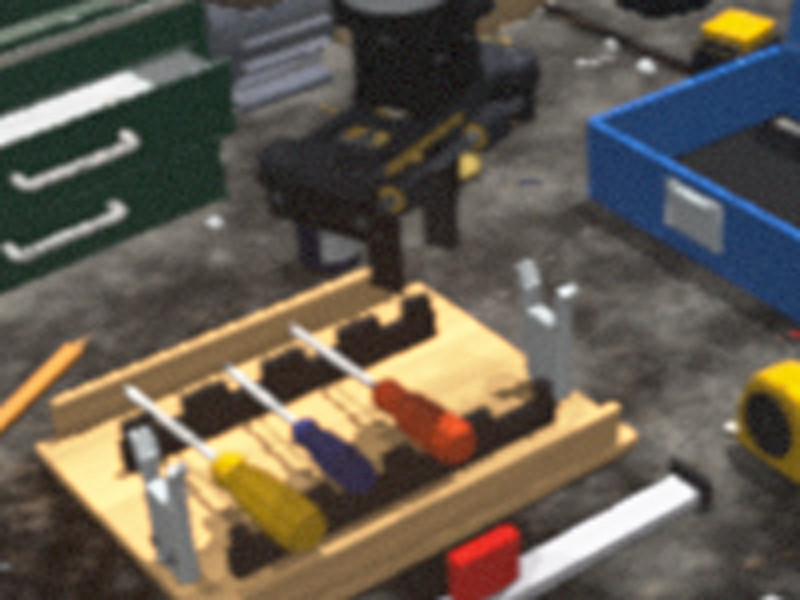

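Request:
jog_arm(moves=[[-0.1,0,0.006,0,0,0,0.1],[-0.1,0,0.006,0.005,0,0,0.2],[-0.1,-0.001,0.006,0.01,0,0,0.3],[-0.1,-0.001,0.006,0.022,0,0,0.358],[-0.1,-0.001,0.006,0.038,0,0,0.358],[-0.1,-0.001,0.006,0.056,0,0,0.358],[-0.1,-0.001,0.006,0.074,0,0,0.358],[-0.1,-0.001,0.006,0.092,0,0,0.358],[-0.1,-0.001,0.006,0.107,0,0,0.358],[-0.1,-0.001,0.006,0.115,0,0,0.358]])

```text
time_s: 21.3
tcp_pos: [0.5366, 0.1965, 0.0352]
ee_rot: [[-0.999, 0.036, -0.002], [0.036, 0.999, -0.001], [0.002, -0.002, -1.0]]
wrist_force: [0.1, 0.2, 0.0]
gripper_width: 0.55
```

Request:
jog_arm(moves=[[0.2,0,0,0,0,0,0],[1,0,0,0,0,0,0],[1,0,0,0,0,0,0],[1,0,0,0,0,0,0],[1,0,0,0,0,0,0],[1,0,0,0,0,0,0],[1,0,0,0,0,0,0],[1,0,0,-0.003,0,0,0],[1,0,0,-0.008,0,0,0],[1,0,0,-0.015,0,0,0]])

```text
time_s: 22.13
tcp_pos: [0.5365, 0.1956, 0.0507]
ee_rot: [[-0.999, 0.037, -0.004], [0.037, 0.999, -0.003], [0.004, -0.003, -1.0]]
wrist_force: [0.0, 0.3, -0.2]
gripper_width: 0.297
```

Request:
jog_arm(moves=[[1,0,0,-0.01,0,0,0],[1,0,0,-0.02,0,0,0],[1,0,0,-0.032,0,0,0],[1,0,0,-0.046,0,0,0],[1,0,0,-0.06,0,0,0],[1,0,0,-0.074,0,0,0],[1,0,0,-0.088,0,0,0],[1,0,0,-0.1,0,0,0],[1,0,0,-0.11,0,0,0],[1,0,0,-0.115,0,0,0]])

```text
time_s: 22.97
tcp_pos: [0.5384, 0.1966, 0.1687]
ee_rot: [[-0.999, 0.037, 0.002], [0.037, 0.999, 0.001], [-0.002, 0.001, -1.0]]
wrist_force: [0.4, -0.1, -1.0]
gripper_width: 0.294
```

```bash
python3 -c "
from h import *
plan([.545,-.22,.16],177.5)
save(capture('scene'),'s13',(150,130,350,280),4)
"
```

```text
t 22.97 tcp [0.5384 0.1966 0.1687] yaw 177.86 j [  36.   20.  -12.    0.  -59. -128.] w 0.294 F [ 0.4 -0.1 -1. ]
shift [-0.0221 -0.416   0.0083] rot [0.001 0.002 0.006]
```

View pics/s13.png

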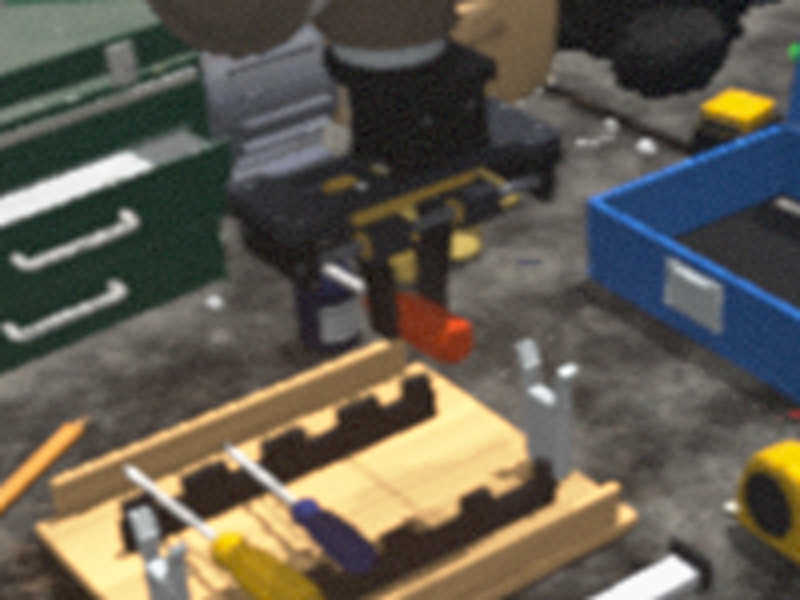

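Request:
jog_arm(moves=[[1,0,-0.015,0,0,0,0],[1,-0.002,-0.04,0,0,0,0],[1,-0.005,-0.07,0,0,0,0],[1,-0.008,-0.105,0,0,0,0],[1,-0.01,-0.14,0,0,0,0],[1,-0.013,-0.175,0,0,0,0.006],[1,-0.015,-0.21,0,0,0,0.006],[1,-0.017,-0.245,0,0,0,0.006],[1,-0.019,-0.28,0,0,0,0.006],[1,-0.02,-0.31,0,0,0,0.006]])

```text
time_s: 23.85
tcp_pos: [0.5451, -0.1165, 0.1656]
ee_rot: [[-0.999, 0.044, -0.002], [0.044, 0.999, -0.0], [0.002, -0.0, -1.0]]
wrist_force: [0.7, 0.6, -1.2]
gripper_width: 0.298
```

```bash
python3 -c "
from h import *
plan([.545,-.215,.10],177.5)"
```

```text
t 23.85 tcp [ 0.5451 -0.1165  0.1656] yaw 177.46 j [  5.  18. -14.  -0. -58. -97.] w 0.298 F [ 0.7  0.6 -1.2]
shift [-0.0044 -0.0984  0.0656] rot [-0.    -0.002 -0.001]
```

Request:
jog_arm(moves=[[1,0,-0.028,0,0,0,0],[1,-0.001,-0.05,0,0,0,0],[1,-0.003,-0.07,0,0,0,0],[1,-0.004,-0.086,0,0,0,0],[1,-0.004,-0.095,0.01,0,0,0],[1,-0.004,-0.097,0.025,0,0,0],[1,-0.004,-0.097,0.045,0,0,0],[1,-0.004,-0.097,0.065,0,0,0],[1,-0.004,-0.097,0.085,0,0,0],[1,-0.004,-0.097,0.1,0,0,0]])

```text
time_s: 24.68
tcp_pos: [0.5441, -0.2106, 0.0634]
ee_rot: [[-0.999, 0.044, -0.004], [0.044, 0.999, 0.001], [0.005, 0.001, -1.0]]
wrist_force: [0.7, -0.7, -1.3]
gripper_width: 0.298
```

Request:
jog_arm(moves=[[1,0,0,0.014,0,0,0],[1,0,0,0.027,0,0,0],[1,0,0,0.037,0,0,0],[1,0,0,0.044,0,0,0],[1,0,0,0.048,0,0,0],[1,0,0,0.048,0,0,0],[0,0,0,0.048,0,0,0],[0,0,0,0.048,0,0,0],[0,0,0,0.048,0,0,0],[0,0,0,0.047,0,0,0]])

```text
time_s: 25.52
tcp_pos: [0.5468, -0.211, 0.0203]
ee_rot: [[-0.999, 0.043, 0.001], [0.043, 0.999, -0.0], [-0.001, -0.0, -1.0]]
wrist_force: [-0.8, -0.0, 0.5]
gripper_width: 0.473
```

Request:
jog_arm(moves=[[0,0,0,-0.006,0,0,0],[0,0,0,-0.02,0,0,0],[0,0,0.005,-0.04,0,0,0],[0,0,0.012,-0.06,0,0,-0.05],[0,0,0.02,-0.075,0,0,-0.15],[0,0,0.028,-0.085,0,0,-0.27],[0,0,0.036,-0.085,0,0,-0.39],[0,0,0.044,-0.085,0,0,-0.51],[0,0,0.05,-0.085,0,0,-0.63],[0,0,0.05,-0.085,0,0,-0.75]])

```text
time_s: 26.35
tcp_pos: [0.5487, -0.1601, 0.1057]
ee_rot: [[-0.756, -0.655, 0.001], [-0.655, 0.756, 0.0], [-0.001, -0.001, -1.0]]
wrist_force: [-0.2, -1.0, 0.3]
gripper_width: 0.502
```

```bash
python3 -c "
from h import *
plan([.545,-.163,.016],-92.5)
c=capture('top')
save(c,'t14',(330,110,530,310),3);save(capture('scene'),'s14',(240,80,440,230),4)"
```

```text
t 26.35 tcp [ 0.5487 -0.1601  0.1057] yaw -139.1 j [ -0.  23. -16.  -0. -51. -49.] w 0.502 F [-0.2 -1.   0.3]
shift [0.0049 0.0003 0.0896] rot [-0.001  0.001 -0.813]
```

View pics/t14.png

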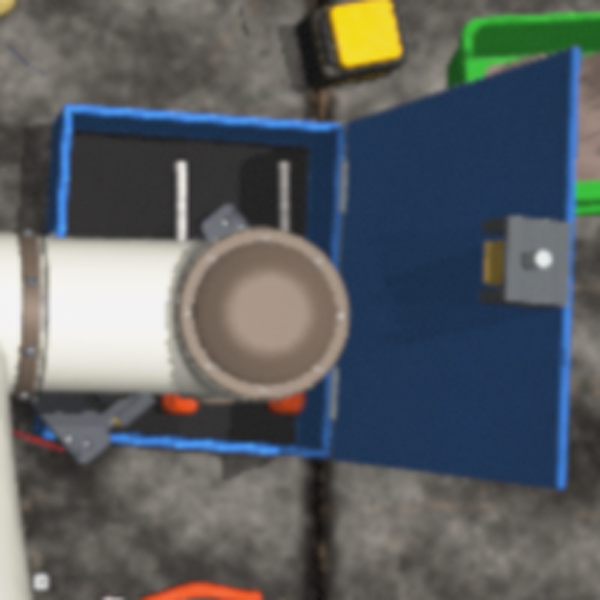

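View pics/s14.png

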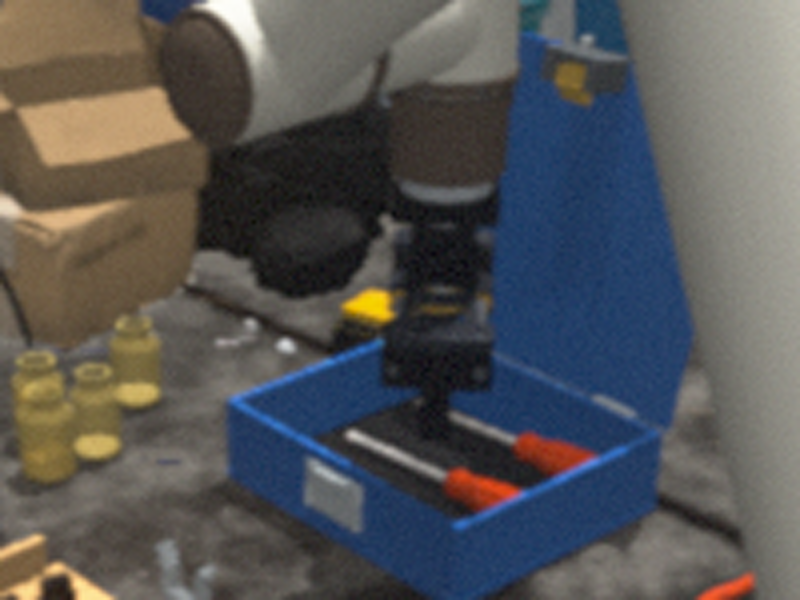

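Request:
jog_arm(moves=[[0,0.001,0,0,0,0,-0.12],[0,0.002,0,0,0,0,-0.24],[0,0.003,0,0,0,0,-0.36],[0,0.004,0,0,0,0,-0.48],[0,0.004,0,0.005,0,0,-0.6],[0,0.004,0,0.018,0,0,-0.72],[0,0.004,0,0.035,0,0,-0.81],[0,0.004,0,0.055,0,0,-0.81],[0,0.004,0,0.075,0,0,-0.81],[0,0.004,0,0.088,0,0,-0.81]])

```text
time_s: 27.28
tcp_pos: [0.5446, -0.1637, 0.0152]
ee_rot: [[-0.058, -0.998, -0.002], [-0.998, 0.058, 0.0], [-0.0, 0.002, -1.0]]
wrist_force: [0.5, -0.1, 0.3]
gripper_width: 0.502
```

```bash
python3 -c "
from h import *
plan([.545,-.2375,.016],-92.5)"
```

```text
t 27.28 tcp [ 0.5446 -0.1637  0.0152] yaw -93.34 j [ -0.  30. -21.  -0. -39.  -3.] w 0.502 F [ 0.5 -0.1  0.3]
shift [ 0.0737 -0.0047 -0.0008] rot [ 0.002  0.    -0.015]
```

Request:
jog_arm(moves=[[0,0.006,0,0,0,0,-0.015],[0,0.014,0,0,0,0,-0.015],[0,0.024,-0.001,0,0,0,-0.015],[0,0.034,-0.002,0,0,0,-0.015],[0,0.045,-0.003,0,0,0,-0.015],[0,0.055,-0.004,0,0,0,-0.015],[0,0.064,-0.005,0,0,0,-0.015],[0,0.07,-0.005,0,0,0,-0.015],[0,0.073,-0.005,0,0,0,-0.015],[0,0.074,-0.005,0,0,0,-0.015]])

```text
time_s: 28.12
tcp_pos: [0.5465, -0.2384, 0.0166]
ee_rot: [[-0.04, -0.999, 0.0], [-0.999, 0.04, 0.0], [-0.0, -0.0, -1.0]]
wrist_force: [0.0, 1.5, 1.9]
gripper_width: 0.497
```

Request:
jog_arm(moves=[[0,0,0,0,0,0,0],[0,-0.005,0,-0.01,0,0,0],[0,-0.01,0,-0.03,0,0,0],[0,-0.02,0,-0.055,0,0,0],[0,-0.04,0,-0.08,0,0,0],[0,-0.065,0,-0.105,0,0,0.1],[0,-0.095,0,-0.125,0,0,0.2],[0,-0.13,0,-0.13,0,0,0.3],[0,-0.165,0,-0.135,0,0,0.4],[0,-0.2,0,-0.135,0,0,0.5]])

```text
time_s: 28.95
tcp_pos: [0.5546, -0.0357, 0.154]
ee_rot: [[-0.517, -0.856, 0.004], [-0.856, 0.517, 0.0], [-0.002, -0.003, -1.0]]
wrist_force: [0.9, 0.2, -0.7]
gripper_width: 0.5
```

```bash
python3 -c "
from h import *
plan([.54,.258,.15],177)
c=capture('top')
save(c,'t15',(330,110,530,310),3);save(c,'t15c',(115,135,315,315),4)"
```

```text
t 28.95 tcp [ 0.5546 -0.0357  0.154 ] yaw -121.13 j [ 13.  19. -15.   0. -56. -44.] w 0.5 F [ 0.9  0.2 -0.7]
shift [-0.2439  0.1643  0.0041] rot [-1.00e-03  4.00e-03  1.08e+00]
```

View pics/t15.png

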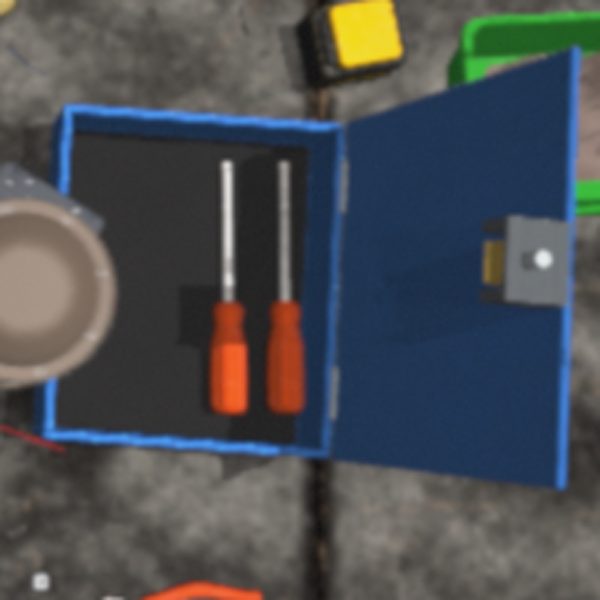

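View pics/t15c.png

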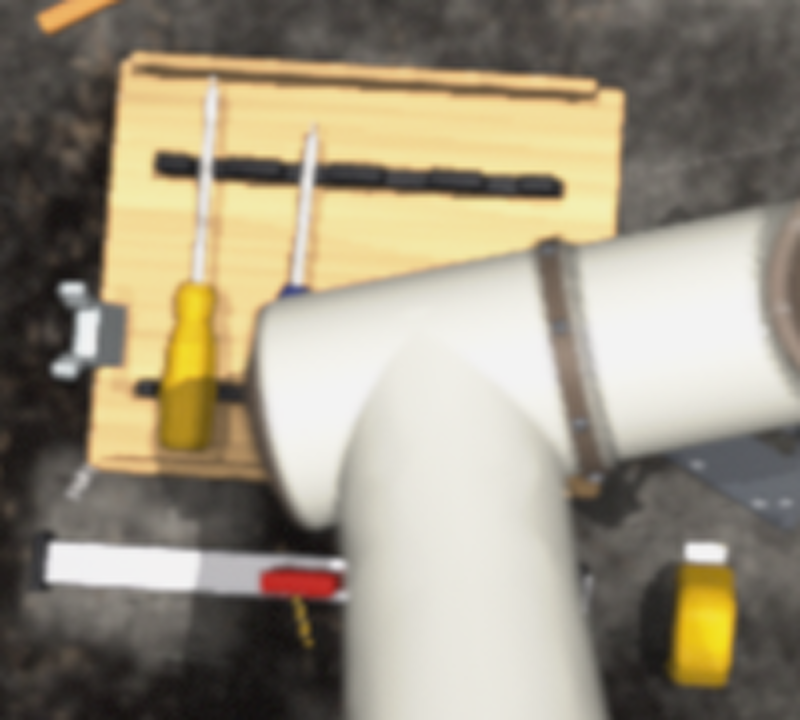

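Request:
jog_arm(moves=[[-0.1,-0.02,0.013,0,0,0,0.12],[-0.1,-0.05,0.033,0,0,0,0.24],[-0.1,-0.08,0.053,0,0,0,0.36],[-0.1,-0.11,0.073,0,0,0,0.48],[-0.1,-0.14,0.094,0,0,0,0.6],[-0.1,-0.17,0.114,0,0,0,0.72],[-0.1,-0.2,0.134,0,0,0,0.84],[-0.1,-0.225,0.151,0,0,0,0.96],[-0.1,-0.242,0.162,0,0,0,1.06],[-0.1,-0.246,0.164,0,0,0,1.08]])

```text
time_s: 29.83
tcp_pos: [0.539, 0.2614, 0.1521]
ee_rot: [[-0.999, 0.047, 0.001], [0.047, 0.999, 0.001], [-0.001, 0.001, -1.0]]
wrist_force: [-0.0, -0.7, 0.3]
gripper_width: 0.551
```

```bash
python3 -c "
from h import *
plan([.538,.2613,.035],176.8)
c=capture('scene')
for p in [(.504,.2633,.046),(.538,.2613,.045),(.58,.259,.044)]:
  u=w2px(c,p); print((u[0]-150)*4,(u[1]-150)*4)
save(c,'s16',(150,150,350,300),4)"
```

```text
t 29.83 tcp [0.539  0.2614 0.1521] yaw 177.29 j [  41.   23.   -9.    0.  -58. -134.] w 0.551 F [-0.  -0.7  0.3]
shift [ 0.0011 -0.0002  0.1171] rot [0.001 0.001 0.009]
364.46510743785586 477.35495812247314
334.94694762017366 452.2560562290946
299.8450767284521 422.4371635953539
```

View pics/s16.png

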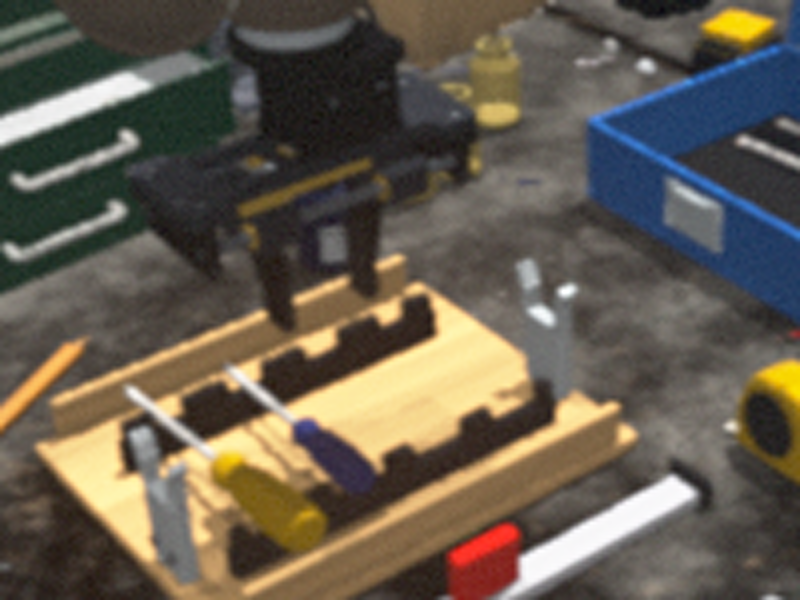

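Blue handle runs from (300,430) to (362,475), matching the prediction. Descend and grasp.

Request:
jog_arm(moves=[[-0.1,0,0,0.01,0,0,0.005],[-0.1,0,0,0.025,0,0,0.009],[-0.1,0.001,0,0.04,0,0,0.009],[-0.1,0.001,0,0.055,0,0,0.009],[-0.1,0.001,0,0.07,0,0,0.009],[-0.1,0.001,0,0.085,0,0,0.009],[-0.1,0.001,0,0.1,0,0,0.009],[-0.1,0.001,0,0.11,0,0,0.009],[-0.1,0.001,0,0.116,0,0,0.009],[-0.1,0.001,0,0.117,0,0,0.009]])

```text
time_s: 30.72
tcp_pos: [0.5381, 0.2564, 0.0333]
ee_rot: [[-0.998, 0.058, -0.002], [0.058, 0.998, -0.002], [0.002, -0.002, -1.0]]
wrist_force: [-0.3, -0.1, 0.9]
gripper_width: 0.548
```

Request:
jog_arm(moves=[[0.2,0,0,0,0,0,0],[1,0,0,0,0,0,0],[1,0,0,0,0,0,0],[1,0,0,0,0,0,0],[1,0,0,0,0,0,0],[1,0,0,0,0,0,0],[1,0,0,0,0,0,0],[1,0,0,-0.002,0,0,0],[1,0,0,-0.008,0,0,0],[1,0,0,-0.015,0,0,0]])

```text
time_s: 31.55
tcp_pos: [0.5382, 0.257, 0.0493]
ee_rot: [[-0.998, 0.057, -0.002], [0.057, 0.998, -0.001], [0.002, -0.001, -1.0]]
wrist_force: [0.1, -0.4, -0.6]
gripper_width: 0.259
```

Request:
jog_arm(moves=[[1,0,0,-0.01,0,0,0],[1,0,0,-0.02,0,0,0],[1,0,0,-0.032,0,0,0],[1,0,0,-0.046,0,0,0],[1,0,0,-0.06,0,0,0],[1,0,0,-0.074,0,0,0],[1,0,0,-0.088,0,0,0],[1,0,0,-0.1,0,0,0],[1,0,0,-0.11,0,0,0],[1,0,0,-0.115,0,0,0]])

```text
time_s: 32.38
tcp_pos: [0.5394, 0.2579, 0.167]
ee_rot: [[-0.998, 0.057, 0.003], [0.057, 0.998, 0.002], [-0.003, 0.002, -1.0]]
wrist_force: [0.0, -0.3, 0.0]
gripper_width: 0.257
```

```bash
python3 -c "
from h import *
plan([.546,-.11,.165],177.5)
save(capture('scene'),'s17',(150,130,350,280),4)
c=capture('top');print(px2w(c,330+229/3,110+390/3,.025))
"
```

```text
t 32.38 tcp [0.5394 0.2579 0.167 ] yaw 176.74 j [  41.   22.   -8.    0.  -60. -134.] w 0.257 F [ 0.  -0.3  0. ]
shift [-0.0276 -0.3669  0.0013] rot [ 0.002  0.003 -0.013]
[ 0.51052395 -0.26157008  0.025     ]
```

View pics/s17.png

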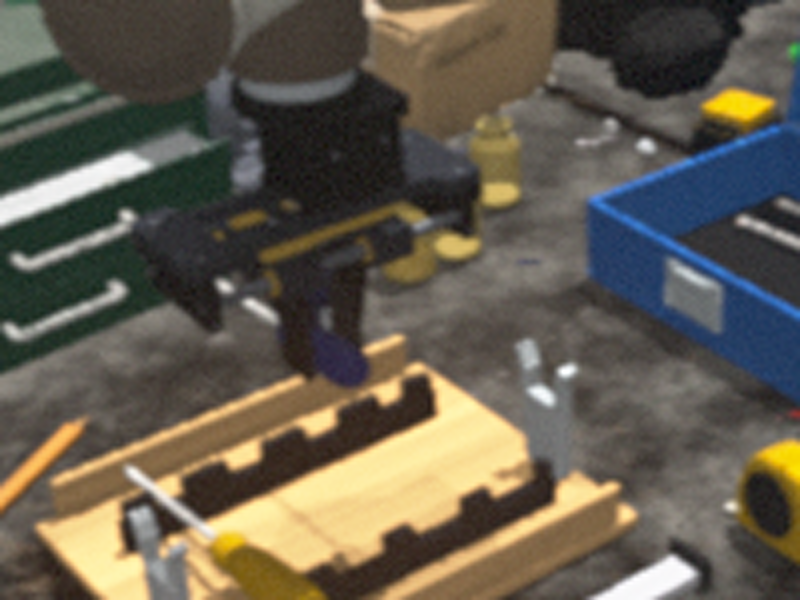

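Request:
jog_arm(moves=[[1,0,-0.015,0,0,0,0],[1,-0.002,-0.04,0,0,0,0],[1,-0.005,-0.07,0,0,0,0],[1,-0.008,-0.105,0,0,0,0],[1,-0.011,-0.142,0,0,0,-0.006],[1,-0.014,-0.18,0,0,0,-0.012],[1,-0.017,-0.22,0,0,0,-0.012],[1,-0.02,-0.26,0,0,0,-0.012],[1,-0.023,-0.3,0,0,0,-0.012],[1,-0.026,-0.34,0,0,0,-0.012]])

```text
time_s: 33.32
tcp_pos: [0.5438, -0.0858, 0.1637]
ee_rot: [[-0.999, 0.045, -0.002], [0.045, 0.999, -0.0], [0.002, -0.0, -1.0]]
wrist_force: [0.9, -0.2, -1.0]
gripper_width: 0.255
```

```bash
python3 -c "
from h import *
plan([.545,-.210,.07],177.5)"
```

```text
t 33.32 tcp [ 0.5438 -0.0858  0.1637] yaw 177.4 j [   8.   18.  -15.   -0.  -57. -100.] w 0.255 F [ 0.9 -0.2 -1. ]
shift [-0.007  -0.124   0.0937] rot [-0.    -0.002 -0.002]
```

Request:
jog_arm(moves=[[1,0,-0.035,0,0,0,0],[1,-0.002,-0.062,0,0,0,0],[1,-0.004,-0.088,0,0,0,0],[1,-0.006,-0.108,0,0,0,0],[1,-0.006,-0.12,0.005,0,0,0],[1,-0.006,-0.126,0.02,0,0,0],[1,-0.006,-0.126,0.04,0,0,0],[1,-0.006,-0.126,0.06,0,0,0],[1,-0.006,-0.126,0.08,0,0,0],[1,-0.006,-0.126,0.098,0,0,0]])

```text
time_s: 34.15
tcp_pos: [0.5441, -0.2094, 0.0643]
ee_rot: [[-0.999, 0.045, -0.003], [0.045, 0.999, 0.001], [0.003, 0.001, -1.0]]
wrist_force: [-0.3, 0.2, -0.8]
gripper_width: 0.259
```

Request:
jog_arm(moves=[[1,0,0,0.014,0,0,0],[1,0,0,0.027,0,0,0],[1,0,0,0.038,0,0,0],[1,0,0,0.046,0,0,0],[1,0,0,0.05,0,0,0],[1,0,0,0.05,0,0,0],[0.2,0,0,0.05,0,0,0],[0.2,0,0,0.05,0,0,0],[0.2,0,0,0.05,0,0,0],[0.2,0,0,0.049,0,0,0]])

```text
time_s: 34.98
tcp_pos: [0.546, -0.2096, 0.0183]
ee_rot: [[-0.999, 0.045, 0.001], [0.045, 0.999, -0.0], [-0.001, -0.0, -1.0]]
wrist_force: [0.4, 0.1, 0.6]
gripper_width: 0.39
```

Request:
jog_arm(moves=[[0.2,0,0,-0.006,0,0,0],[0.2,0,0,-0.02,0,0,0],[0.2,0,0,-0.04,0,0,0],[0.2,0,0.01,-0.06,0,0,0],[0.2,0,0.03,-0.08,0,0,0],[0.1,0,0.06,-0.1,0,0,0],[0,0,0.095,-0.11,0,0,0],[-0.1,0,0.13,-0.11,0,0,0],[-0.1,0,0.165,-0.11,0,0,0],[-0.1,0,0.2,-0.11,0,0,0]])

```text
time_s: 35.82
tcp_pos: [0.5547, -0.0082, 0.129]
ee_rot: [[-0.999, 0.045, 0.002], [0.045, 0.999, 0.001], [-0.002, 0.001, -1.0]]
wrist_force: [0.5, -0.5, -0.7]
gripper_width: 0.543
```

```bash
python3 -c "
from h import *
plan([.54,.315,.155],178.8)
c=capture('top')
save(c,'t18',(330,110,530,310),3);save(c,'t18c',(115,135,315,315),4)"
```

```text
t 35.82 tcp [ 0.5547 -0.0082  0.129 ] yaw 177.4 j [  16.   20.  -17.    0.  -53. -109.] w 0.543 F [ 0.5 -0.5 -0.7]
shift [ 0.0293  0.3222 -0.0258] rot [ 0.001  0.002 -0.025]
```

View pics/t18.png

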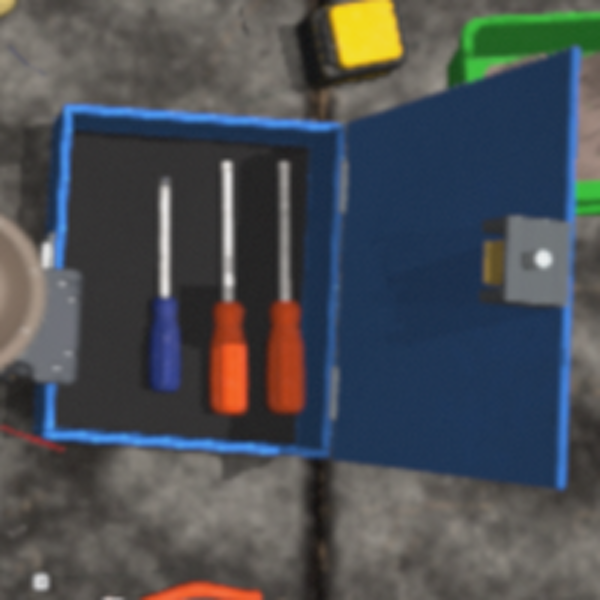

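View pics/t18c.png

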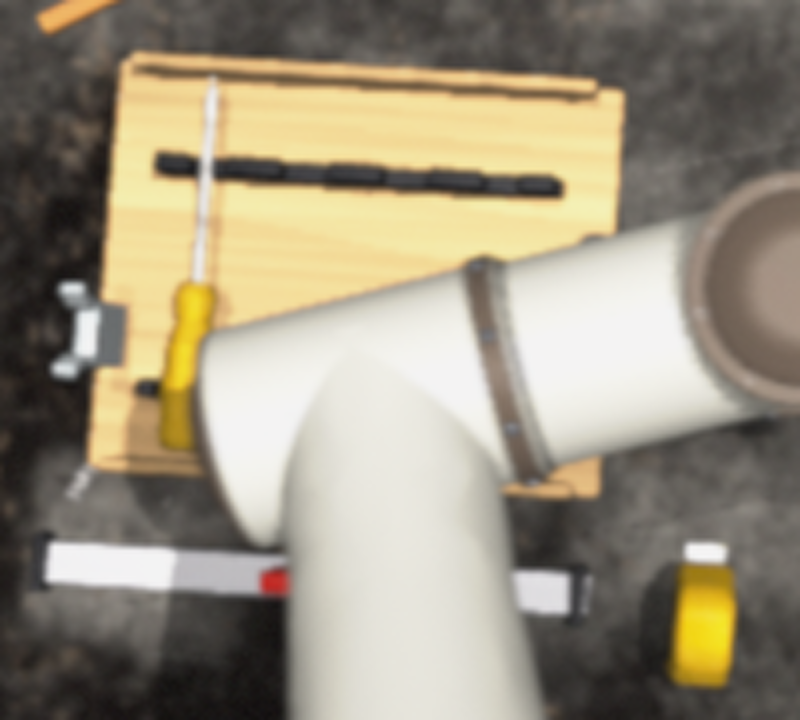

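Request:
jog_arm(moves=[[-0.1,0.002,0.03,-0.005,0,0,0],[-0.1,0.005,0.07,-0.01,0,0,0],[-0.1,0.009,0.11,-0.018,0,0,-0.01],[-0.1,0.013,0.15,-0.024,0,0,-0.02],[-0.1,0.017,0.19,-0.026,0,0,-0.02],[-0.1,0.021,0.23,-0.026,0,0,-0.02],[-0.1,0.025,0.265,-0.026,0,0,-0.02],[-0.1,0.028,0.295,-0.026,0,0,-0.02],[-0.1,0.028,0.315,-0.026,0,0,-0.02],[-0.1,0.028,0.322,-0.026,0,0,-0.02]])

```text
time_s: 36.7
tcp_pos: [0.5411, 0.3163, 0.1542]
ee_rot: [[-1.0, 0.022, 0.001], [0.022, 1.0, 0.001], [-0.001, 0.001, -1.0]]
wrist_force: [-0.1, 0.0, 0.7]
gripper_width: 0.551
```

```bash
python3 -c "
from h import *
plan([.54,.3178,.038],178.6)
c=capture('scene')
for p in [(.483,.319,.049),(.54,.3179,.047),(.581,.317,.046)]:
  u=w2px(c,p); print((u[0]-150)*4,(u[1]-150)*4)
save(c,'s19',(150,150,350,300),4)
c=capture('top');print(px2w(c,115+197/4,135+290/4,.05))"
```

```text
t 36.7 tcp [0.5411 0.3163 0.1542] yaw 178.74 j [  45.   25.   -5.    0.  -60. -136.] w 0.551 F [-0.1  0.   0.7]
shift [0.0013 0.0013 0.1162] rot [0.001 0.001 0.002]
307.9438790786014 529.9051960408337
256.0435879907203 486.8746845365215
220.91750001679782 457.0553430292182
[0.57362545 0.31637405 0.05      ]
```

View pics/s19.png

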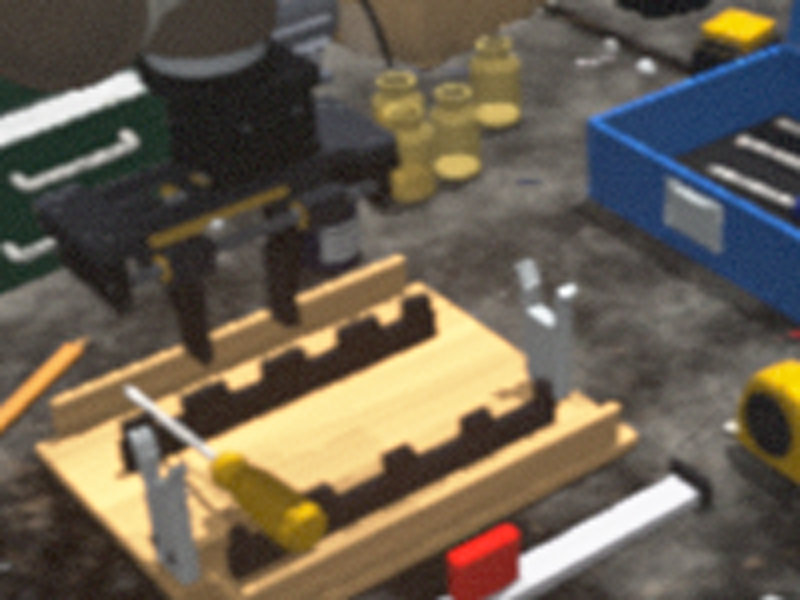

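Request:
jog_arm(moves=[[-0.1,0.001,0.002,0.01,0,0,0.002],[-0.1,0.001,0.003,0.025,0,0,0.002],[-0.1,0.001,0.003,0.04,0,0,0.002],[-0.1,0.001,0.003,0.055,0,0,0.002],[-0.1,0.001,0.003,0.068,0,0,0.002],[-0.1,0.001,0.003,0.075,0,0,0.002],[-0.1,0.001,0.003,0.075,0,0,0.002],[-0.1,0.001,0.003,0.075,0,0,0.002],[-0.1,0.001,0.003,0.075,0,0,0.002],[-0.1,0.001,0.003,0.075,0,0,0.002]])

```text
time_s: 37.63
tcp_pos: [0.5409, 0.3163, 0.0796]
ee_rot: [[-1.0, 0.027, 0.002], [0.027, 1.0, 0.001], [-0.002, 0.001, -1.0]]
wrist_force: [-0.3, 0.4, 0.6]
gripper_width: 0.546
```

```bash
python3 -c "
from h import *
plan([.54,.3178,.038],178.6)
c=capture('scene')
save(c,'s20',(150,150,350,300),4)"
```

```text
t 37.63 tcp [0.5409 0.3163 0.0796] yaw 178.43 j [  45.   29.  -10.    0.  -51. -137.] w 0.546 F [-0.3  0.4  0.6]
shift [0.001  0.0014 0.0416] rot [ 0.001  0.002 -0.003]
```

View pics/s20.png

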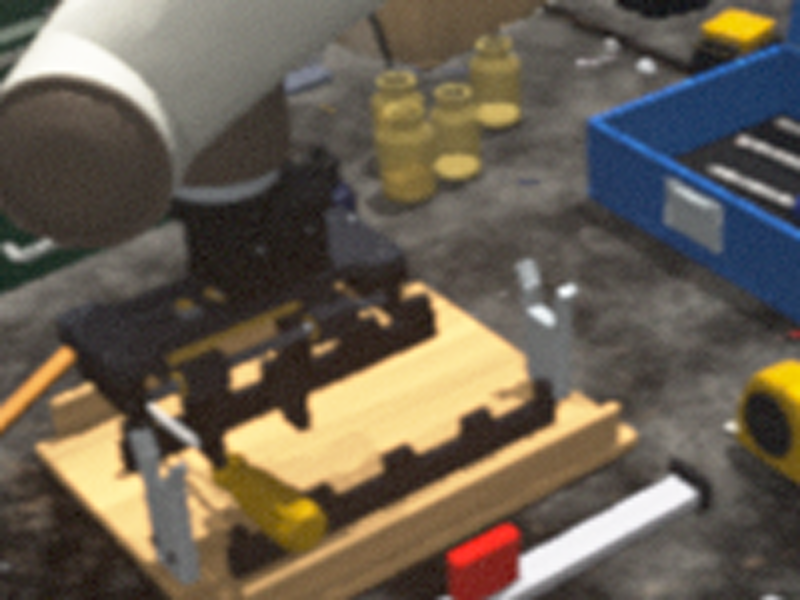

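Request:
jog_arm(moves=[[-0.1,0,0.001,0.008,0,0,0],[-0.1,0.001,0.001,0.018,0,0,0],[-0.1,0.001,0.001,0.028,0,0,0],[-0.1,0.001,0.001,0.036,0,0,0],[-0.1,0.001,0.001,0.04,0,0,0],[-0.1,0.001,0.001,0.04,0,0,0],[0.2,0.001,0.001,0.04,0,0,0],[1,0.001,0.001,0.04,0,0,0],[1,0.001,0.001,0.04,0,0,0],[1,0.001,0.001,0.04,0,0,0]])

```text
time_s: 38.52
tcp_pos: [0.5408, 0.3188, 0.0396]
ee_rot: [[-1.0, 0.027, 0.004], [0.027, 1.0, 0.004], [-0.004, 0.004, -1.0]]
wrist_force: [3.0, 4.5, -0.4]
gripper_width: 0.331
```

Request:
jog_arm(moves=[[1,0,0,0,0,0,0],[1,0,0,0,0,0,0],[1,0,0,0,0,0,0],[1,0,0,-0.002,0,0,0],[1,0,0,-0.006,0,0,0],[1,0,0,-0.012,0,0,0],[1,0,0,-0.022,0,0,0],[1,0,0,-0.035,0,0,0],[1,0,0,-0.05,0,0,0],[1,0,0,-0.065,0,0,0]])

```text
time_s: 39.35
tcp_pos: [0.5386, 0.3159, 0.1044]
ee_rot: [[-1.0, 0.028, -0.002], [0.028, 1.0, -0.002], [0.002, -0.002, -1.0]]
wrist_force: [1.0, 0.1, -2.2]
gripper_width: 0.32
```

Request:
jog_arm(moves=[[1,0,0,-0.015,0,0,0],[1,0,0,-0.03,0,0,0],[1,0,0,-0.044,0,0,0],[1,0,0,-0.055,0,0,0],[1,0,0,-0.062,0,0,0],[1,0,-0.01,-0.062,0,0,0],[1,0,-0.025,-0.062,0,0,0],[1,0,-0.045,-0.062,0,0,0],[1,0,-0.07,-0.062,0,0,0],[1,0,-0.1,-0.062,0,0,0]])

```text
time_s: 40.18
tcp_pos: [0.5354, 0.2151, 0.1641]
ee_rot: [[-1.0, 0.027, -0.003], [0.027, 1.0, -0.002], [0.003, -0.002, -1.0]]
wrist_force: [0.5, 0.5, -0.3]
gripper_width: 0.321
```

```bash
python3 -c "
from h import *
plan([.54,-.09,.165],177.5)
c=capture('scene')
save(c,'s21',(150,100,390,280),3.3)"
```

```text
t 40.18 tcp [0.5354 0.2151 0.1641] yaw 178.48 j [  38.   20.  -11.   -0.  -59. -129.] w 0.321 F [ 0.5  0.5 -0.3]
shift [-0.0127 -0.3049 -0.0004] rot [-0.002 -0.003  0.017]
```

View pics/s21.png

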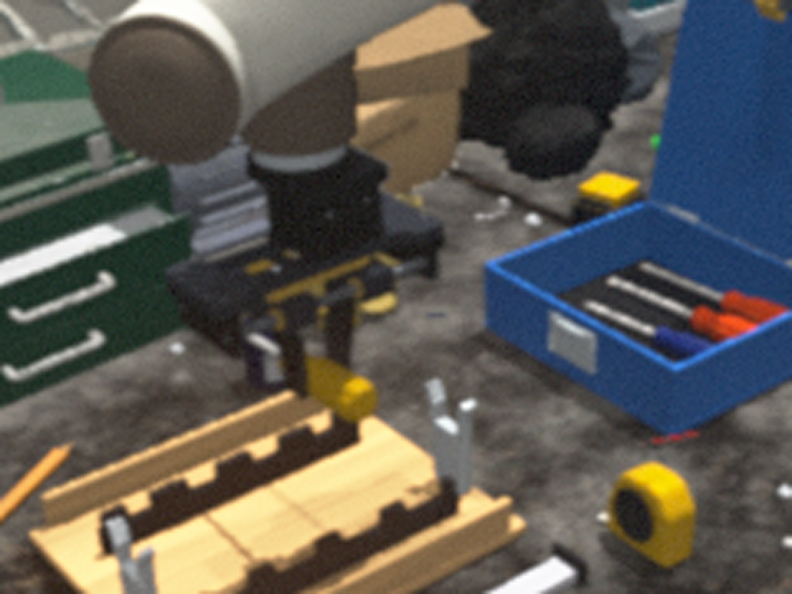

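Request:
jog_arm(moves=[[1,-0.001,-0.035,0,0,0,0],[1,-0.003,-0.07,0,0,0,0.005],[1,-0.005,-0.105,0,0,0,0.01],[1,-0.007,-0.14,0,0,0,0.016],[1,-0.009,-0.172,0,0,0,0.016],[1,-0.011,-0.202,0,0,0,0.016],[1,-0.013,-0.232,0,0,0,0.016],[1,-0.014,-0.26,0,0,0,0.016],[1,-0.014,-0.285,0,0,0,0.016],[1,-0.014,-0.305,0,0,0,0.016]])

```text
time_s: 41.07
tcp_pos: [0.5402, -0.0909, 0.1644]
ee_rot: [[-0.999, 0.045, -0.003], [0.045, 0.999, -0.0], [0.003, -0.0, -1.0]]
wrist_force: [0.7, -0.9, -1.6]
gripper_width: 0.324
```

```bash
python3 -c "
from h import *
plan([.542,-.157,.09],177.5)"
```

```text
t 41.07 tcp [ 0.5402 -0.0909  0.1644] yaw 177.39 j [   7.   18.  -15.   -0.  -57. -100.] w 0.324 F [ 0.7 -0.9 -1.6]
shift [-0.0051 -0.066   0.0744] rot [-0.    -0.003 -0.002]
```

Request:
jog_arm(moves=[[1,-0.001,-0.02,0,0,0,0],[1,-0.003,-0.038,0,0,0,0],[1,-0.004,-0.054,0,0,0,0],[1,-0.004,-0.063,0,0,0,0],[1,-0.004,-0.065,0.01,0,0,0],[1,-0.004,-0.065,0.025,0,0,0],[1,-0.004,-0.065,0.04,0,0,0],[1,-0.004,-0.065,0.055,0,0,0],[1,-0.004,-0.065,0.065,0,0,0],[1,-0.004,-0.065,0.07,0,0,0]])

```text
time_s: 41.9
tcp_pos: [0.5417, -0.1527, 0.0931]
ee_rot: [[-0.999, 0.043, -0.004], [0.043, 0.999, 0.0], [0.004, 0.0, -1.0]]
wrist_force: [-0.2, -0.4, -0.8]
gripper_width: 0.321
```

```bash
python3 -c "
from h import *
plan([.542,-.157,.017],177.5)
c=capture('scene')
save(c,'s22',(240,80,440,230),4)
c=capture('top')
save(c,'t22',(330,110,530,310),3)
u=w2px(c,(.542,-.157,.03));print(u)"
```

```text
t 41.9 tcp [ 0.5417 -0.1527  0.0931] yaw 177.53 j [  1.  23. -18.  -0. -49. -93.] w 0.321 F [-0.2 -0.4 -0.8]
shift [-0.0008 -0.0043  0.0761] rot [ 0.    -0.004  0.001]
(np.float64(363.46627679707694), np.float64(225.85445111160908))
```

View pics/s22.png

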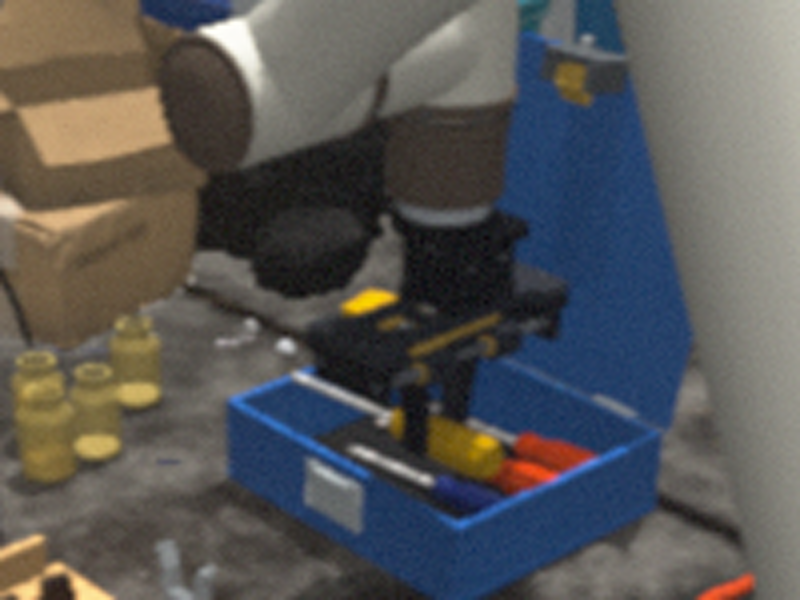

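View pics/t22.png

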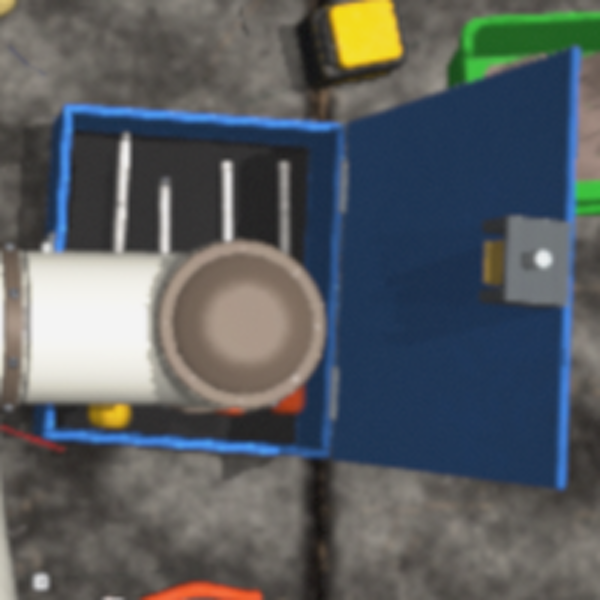

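```bash
python3 -c "
from h import *
c=capture('top')
print(px2w(c,330+125/3,110+133/3,.11),px2w(c,330+110/3,110+425/3,.10),px2w(c,330+166/3,110+370/3,.025),px2w(c,330+110/3,110+115/3,.07))"
```

```text
[ 0.70064961 -0.1599367   0.11      ] [ 0.48219047 -0.15275965  0.1       ] [ 0.52537938 -0.21080563  0.025     ] [ 0.72225766 -0.15562095  0.07      ]
```

Request:
jog_arm(moves=[[1,-0.002,-0.001,0.01,0,0,0],[1,-0.004,-0.003,0.022,0,0,0],[1,-0.005,-0.004,0.036,0,0,0],[1,-0.005,-0.004,0.05,0,0,0],[1,-0.005,-0.004,0.062,0,0,0],[1,-0.005,-0.004,0.07,0,0,0],[1,-0.005,-0.004,0.075,0,0,0],[1,-0.005,-0.004,0.075,0,0,0],[0.05,-0.005,-0.004,0.075,0,0,0],[0.05,-0.005,-0.004,0.075,0,0,0]])

```text
time_s: 42.88
tcp_pos: [0.5491, -0.1575, 0.0213]
ee_rot: [[-0.999, 0.043, 0.002], [0.043, 0.999, -0.0], [-0.002, -0.0, -1.0]]
wrist_force: [-0.2, 0.5, 0.1]
gripper_width: 0.404
```

Request:
jog_arm(moves=[[0.05,0,0,0,0,0,0],[0.05,0,0,0,0,0,0],[0.05,0,0,-0.006,0,0,0],[0.05,0,0,-0.02,0,0,0],[0.05,0,0,-0.04,0,0,0],[0.05,0,0,-0.06,0,0,0],[0.05,0,0,-0.08,0,0,0],[0.05,0,0.03,-0.1,0,0,0],[0.05,0,0.065,-0.12,0,0,0],[0.05,0,0.1,-0.14,0,0,0]])

```text
time_s: 43.72
tcp_pos: [0.5524, -0.0569, 0.1624]
ee_rot: [[-0.999, 0.045, 0.001], [0.045, 0.999, 0.0], [-0.001, 0.0, -1.0]]
wrist_force: [1.2, 0.2, -0.1]
gripper_width: 0.472
```

Request:
jog_arm(moves=[[0.5,0.01,0.035,0,0,0,0],[1,0.03,0.07,-0.02,0,0,0],[1,0.05,0.09,-0.05,0,0,0],[1,0.07,0.1,-0.08,0,0,0],[1,0.09,0.1,-0.1,0,0,0],[1,0.11,0.1,-0.12,0,0,0],[1,0.13,0.1,-0.13,0,0,0],[1,0.14,0.1,-0.14,0,0,0],[1,0.15,0.1,-0.14,0,0,0],[1,0.15,0.1,-0.14,0,0,0]])

```text
time_s: 44.55
tcp_pos: [0.4056, 0.0489, 0.3015]
ee_rot: [[-0.999, 0.042, 0.002], [0.042, 0.999, 0.002], [-0.002, 0.002, -1.0]]
wrist_force: [-0.9, 0.1, -0.7]
gripper_width: 0.01
```

```bash
python3 -c "
from h import *
plan([.542,-.157,.017],177.5)
c=capture('scene')
save(c,'s23')
c=capture('top')
save(c,'t23',(330,110,530,310),3);save(c,'t23f')"
```

```text
t 44.55 tcp [0.4056 0.0489 0.3015] yaw 177.57 j [  30.   -3.  -19.   -0.  -74. -122.] w 0.01 F [-0.9  0.1 -0.7]
shift [-0.1444 -0.2004  0.2844] rot [0.002 0.002 0.001]
```

View pics/s23.png

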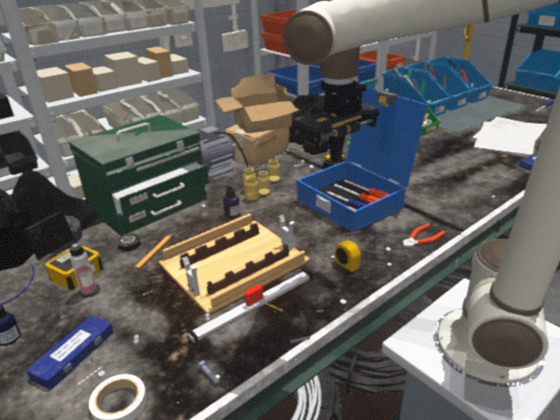

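View pics/t23.png

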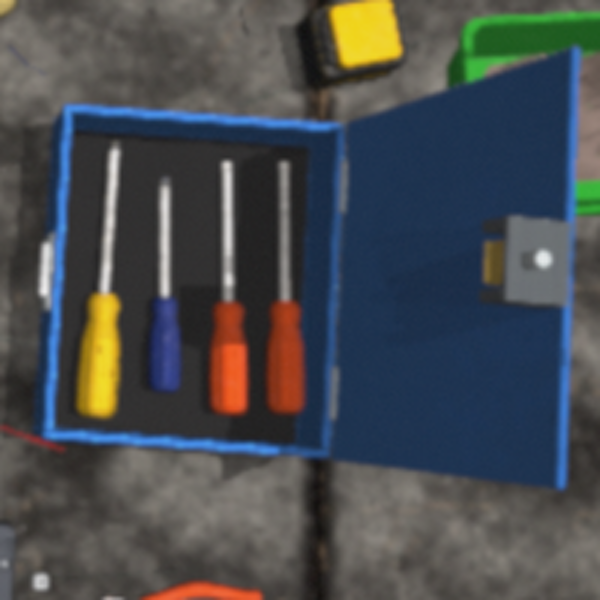

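View pics/t23f.png

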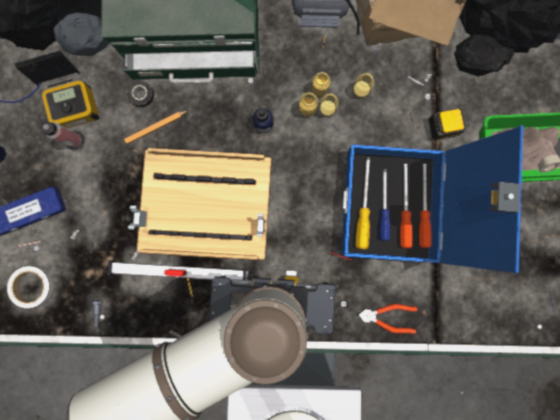

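```bash
python3 -c "
from h import *
plan([.50,-.12,.43],-92.5)
c=capture('top')
for z in (.31,.32):print(px2w(c,330+577/3,110+48/3,z),px2w(c,330+562/3,110+488/3,z))
for z in (.01,.06): print(px2w(c,174,273,z))"
```

```text
t 44.65 tcp [0.4068 0.0489 0.3003] yaw 177.54 j [  30.   -3.  -19.   -0.  -74. -122.] w 0.007 F [-0.3  0.3 -0.1]
shift [-0.1003 -0.1647 -0.1297] rot [ 0.    0.   -1.57]
[ 0.72100678 -0.39595734  0.31      ] [ 0.45619969 -0.38318077  0.31      ]
[ 0.71835584 -0.39068711  0.32      ] [ 0.45682256 -0.3780685   0.32      ]
[0.41813168 0.2967662  0.01      ]
[0.42211998 0.28475243 0.06      ]
```

Request:
jog_arm(moves=[[1,-0.01,-0.015,-0.013,0,0,-0.1],[1,-0.02,-0.033,-0.026,0,0,-0.22],[1,-0.03,-0.05,-0.04,0,0,-0.34],[1,-0.04,-0.066,-0.055,0,0,-0.46],[1,-0.05,-0.083,-0.07,0,0,-0.58],[1,-0.06,-0.1,-0.085,0,0,-0.7],[1,-0.07,-0.116,-0.1,0,0,-0.82],[1,-0.08,-0.133,-0.112,0,0,-0.94],[1,-0.09,-0.15,-0.124,0,0,-1.06],[1,-0.1,-0.165,-0.13,0,0,-1.18]])

```text
time_s: 45.53
tcp_pos: [0.5014, -0.1219, 0.4307]
ee_rot: [[-0.416, -0.909, -0.0], [-0.909, 0.416, -0.001], [0.001, -0.0, -1.0]]
wrist_force: [-0.4, -0.0, 0.3]
gripper_width: 0.001
```

```bash
python3 -c "
from h import *
plan([.59,-.45,.43],-92.5)"
```

```text
t 45.53 tcp [ 0.5014 -0.1219  0.4307] yaw -114.6 j [  4.   7.   9.   0. -92. -29.] w 0.001 F [-0.4 -0.   0.3]
shift [ 0.2614 -0.2172  0.0009] rot [ 0.    -0.001 -0.386]
```

Request:
jog_arm(moves=[[1,0.02,-0.017,0,0,0,-0.06],[1,0.048,-0.04,0,0,0,-0.12],[1,0.076,-0.063,0,0,0,-0.18],[1,0.104,-0.086,0,0,0,-0.24],[1,0.132,-0.11,0,0,0,-0.3],[1,0.16,-0.133,0,0,0,-0.36],[1,0.188,-0.156,0,0,0,-0.386],[1,0.216,-0.18,0,0,0,-0.386],[1,0.243,-0.202,0,0,0,-0.386],[1,0.261,-0.217,0,0,0,-0.386]])

```text
time_s: 46.37
tcp_pos: [0.5875, -0.4523, 0.4263]
ee_rot: [[-0.051, -0.999, -0.005], [-0.999, 0.051, 0.002], [-0.002, 0.005, -1.0]]
wrist_force: [0.5, 0.9, -0.5]
gripper_width: 0.005
```

```bash
python3 -c "
from h import *
plan([.59,-.455,.28],-92.5)
save(capture('scene'),'s24');save(capture('top'),'t24')"
```

```text
t 46.37 tcp [ 0.5875 -0.4523  0.4263] yaw -92.91 j [ -25.   34.   48.    0. -105.   22.] w 0.005 F [ 0.5  0.9 -0.5]
shift [ 0.0029 -0.0033  0.1463] rot [ 0.005  0.002 -0.007]
```

View pics/s24.png

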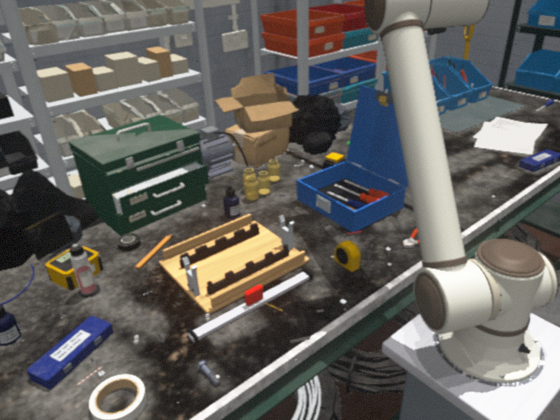

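View pics/t24.png

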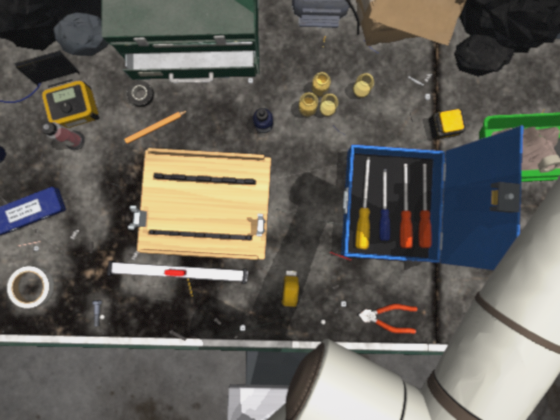

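Request:
jog_arm(moves=[[1,0,0,0.01,0,0,0],[1,0.001,-0.001,0.025,0,0,0],[1,0.002,-0.002,0.042,0,0,0],[1,0.003,-0.003,0.06,0,0,0],[1,0.003,-0.003,0.08,0,0,0],[1,0.003,-0.003,0.1,0,0,0],[1,0.003,-0.003,0.118,0,0,0],[1,0.003,-0.003,0.132,0,0,0],[1,0.003,-0.003,0.142,0,0,0],[1,0.003,-0.003,0.146,0,0,0]])

```text
time_s: 47.3
tcp_pos: [0.5894, -0.4507, 0.2816]
ee_rot: [[-0.048, -0.999, -0.004], [-0.999, 0.048, 0.002], [-0.002, 0.004, -1.0]]
wrist_force: [0.8, -0.1, -0.5]
gripper_width: 0.006
```

```bash
python3 -c "
from h import *
plan([.59,-.395,.28],-92.5)
save(capture('scene'),'s25',(280,20,480,170),4);save(capture('top'),'t25')"
```

```text
t 47.3 tcp [ 0.5894 -0.4507  0.2816] yaw -92.74 j [-25.  33.  27.  -0. -84.  22.] w 0.006 F [ 0.8 -0.1 -0.5]
shift [-0.0557  0.0021  0.0018] rot [ 0.004  0.002 -0.004]
```

View pics/t25.png

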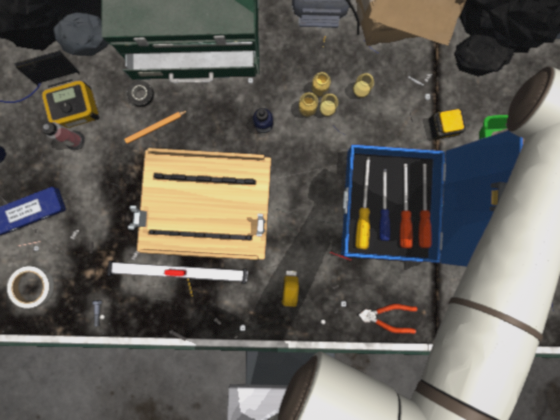

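Request:
jog_arm(moves=[[1,-0.012,0,0.002,0,0,0],[1,-0.026,0,0.005,0,0,0],[1,-0.04,0,0.008,0,0,0],[1,-0.052,0,0.008,0,0,0],[1,-0.062,0,0.007,0,0,0],[1,-0.072,0,0.005,0,0,0],[1,-0.082,0,0.004,0,0,0],[1,-0.092,0,0.002,0,0,0],[1,-0.1,0,0.002,0,0,0],[1,-0.106,0,0.002,0,0,0]])

```text
time_s: 48.23
tcp_pos: [0.5951, -0.3449, 0.2835]
ee_rot: [[-0.047, -0.999, 0.001], [-0.999, 0.047, -0.001], [0.001, -0.001, -1.0]]
wrist_force: [1.1, -1.8, 1.6]
gripper_width: 0.006
```

```bash
python3 -c "
from h import *
plan([.59,-.309,.279],-92.5)
save(capture('scene'),'s26',(280,20,480,170),4);save(capture('top'),'t26')"
```

```text
t 48.23 tcp [ 0.5951 -0.3449  0.2835] yaw -92.72 j [-17.  27.  16.   0. -80.  14.] w 0.006 F [ 1.1 -1.8  1.6]
shift [-0.0356  0.0068  0.0044] rot [-0.001 -0.001 -0.004]
```

View pics/s26.png

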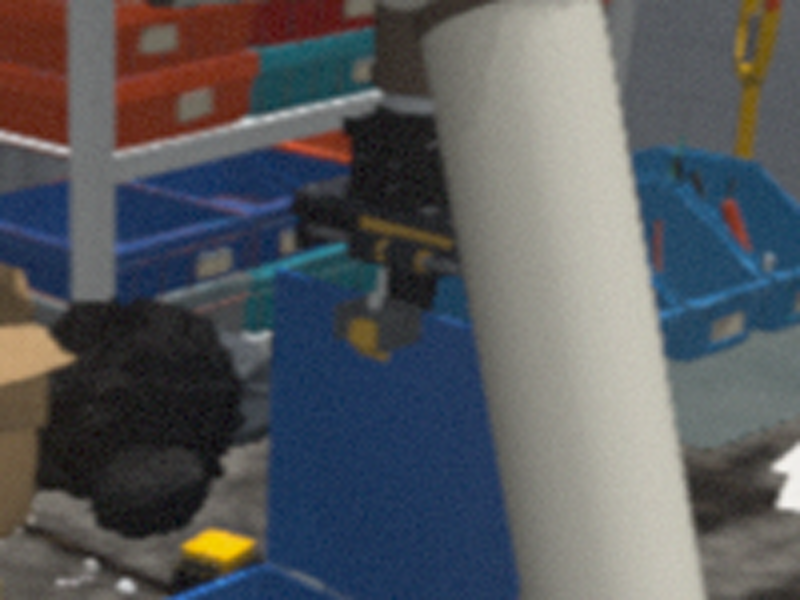

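View pics/t26.png

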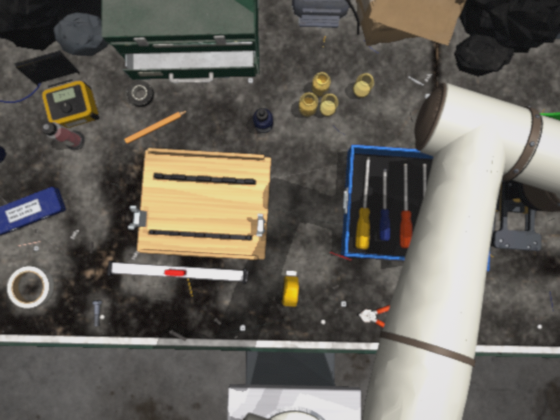

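Request:
jog_arm(moves=[[1,-0.01,0.002,0,0,0,0],[1,-0.025,0.002,0.002,0,0,0],[1,-0.04,0.003,0.004,0,0,0],[1,-0.058,0.004,0.008,0,0,0],[1,-0.076,0.004,0.013,0,0,0],[1,-0.095,0.004,0.021,0,0,0],[1,-0.113,0.004,0.029,0,0,0],[1,-0.128,0.004,0.038,0,0,0],[1,-0.142,0.004,0.048,0,0,0],[1,-0.15,0.004,0.0545,0,0,0]])

```text
time_s: 49.17
tcp_pos: [0.597, -0.1925, 0.2265]
ee_rot: [[-0.046, -0.999, -0.003], [-0.999, 0.046, 0.002], [-0.002, 0.003, -1.0]]
wrist_force: [-0.4, -0.6, -0.5]
gripper_width: 0.003
```

```bash
python3 -c "
from h import *
plan([.595,-.125,.099],-92.5)
save(capture('scene'),'s27',(260,40,460,240),3);save(capture('top'),'t27')"
```

```text
t 49.17 tcp [ 0.597  -0.1925  0.2265] yaw -92.65 j [ -3.  22.   1.  -0. -69.   1.] w 0.003 F [-0.4 -0.6 -0.5]
shift [-0.0671  0.0047  0.1276] rot [ 0.003  0.002 -0.003]
```

View pics/s27.png

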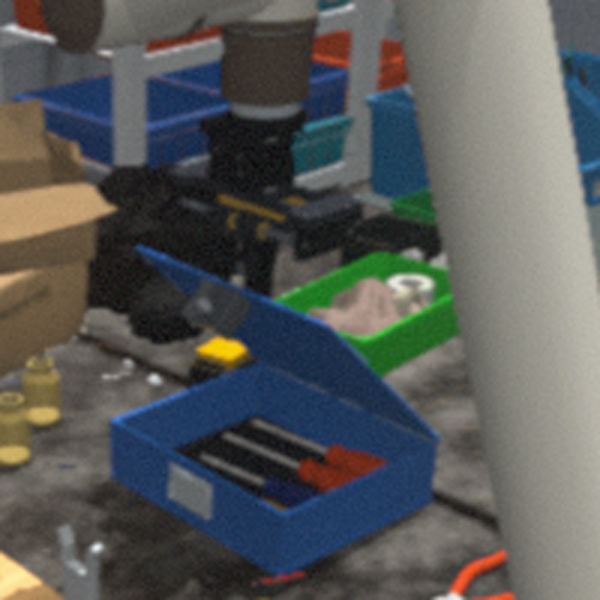

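Request:
jog_arm(moves=[[1,-0.009,0.001,0.009,0,0,0],[1,-0.02,0.002,0.021,0,0,0],[1,-0.03,0.003,0.033,0,0,0],[1,-0.039,0.003,0.047,0,0,0],[1,-0.047,0.003,0.061,0,0,0],[1,-0.053,0.003,0.075,0,0,0],[1,-0.058,0.003,0.088,0,0,0],[1,-0.062,0.003,0.1,0,0,0],[1,-0.065,0.003,0.11,0,0,0],[1,-0.067,0.003,0.118,0,0,0]])

```text
time_s: 50.1
tcp_pos: [0.5981, -0.1283, 0.109]
ee_rot: [[-0.048, -0.999, -0.001], [-0.999, 0.048, 0.0], [-0.0, 0.001, -1.0]]
wrist_force: [-0.1, -0.1, 0.0]
gripper_width: 0.008
```

```bash
python3 -c "
from h import *
plan([.597,-.11,.08],-92.5)
save(capture('scene'),'s28',(260,40,460,240),3);save(capture('top'),'t28')"
```

```text
t 50.1 tcp [ 0.5981 -0.1283  0.109 ] yaw -92.78 j [  3.  26. -10.  -0. -54.  -6.] w 0.008 F [-0.1 -0.1  0. ]
shift [-0.0182  0.0019  0.029 ] rot [ 0.001  0.    -0.005]
```

View pics/s28.png

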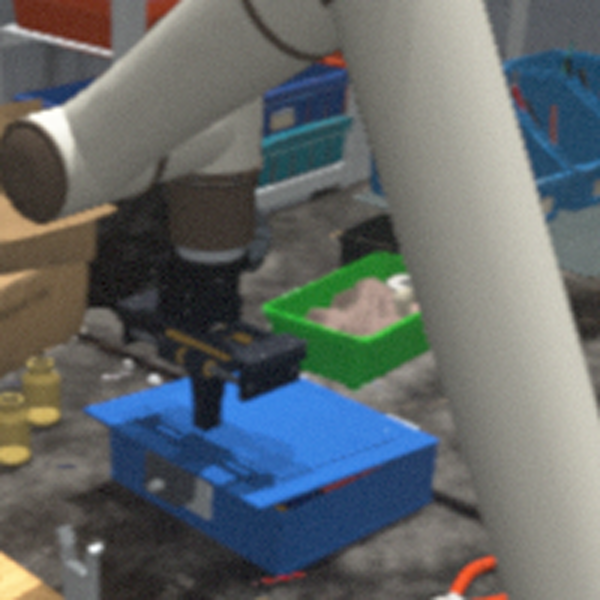

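Request:
jog_arm(moves=[[1,-0.005,0,0,0,0,0],[1,-0.01,0,0.003,0,0,0],[1,-0.013,0,0.007,0,0,0],[1,-0.013,0,0.011,0,0,0],[1,-0.013,0,0.015,0,0,0],[1,-0.013,0,0.019,0,0,0],[1,-0.013,0,0.022,0,0,0],[1,-0.013,0,0.025,0,0,0],[1,-0.013,0,0.027,0,0,0],[1,-0.013,0,0.029,0,0,0]])

```text
time_s: 51.03
tcp_pos: [0.599, -0.1156, 0.0807]
ee_rot: [[-0.048, -0.999, 0.0], [-0.999, 0.048, -0.0], [0.0, -0.0, -1.0]]
wrist_force: [-0.3, 1.3, 1.0]
gripper_width: 0.004
```

Request:
jog_arm(moves=[[1,0,0,0.001,0,0,0],[1,0,0,0.002,0,0,0],[1,0,0,0.003,0,0,0],[1,0,0,0.004,0,0,0],[1,0,0,0.005,0,0,0],[1,0,0,0.006,0,0,0],[1,0,0,0.006,0,0,0],[1,0,0,0.006,0,0,0],[1,0,0,0.006,0,0,0],[1,0,0,0.006,0,0,0]])

```text
time_s: 51.87
tcp_pos: [0.5987, -0.1156, 0.0764]
ee_rot: [[-0.047, -0.999, -0.0], [-0.999, 0.047, -0.0], [0.0, 0.0, -1.0]]
wrist_force: [-1.9, 0.6, 5.8]
gripper_width: 0.006
```

```bash
python3 -c "
from h import *
plan([.597,-.11,.08],-92.5)
save(capture('scene'),'s29',(260,80,460,240),4)"
```

```text
t 51.87 tcp [ 0.5987 -0.1156  0.0764] yaw -92.72 j [  4.  28. -12.   0. -49.  -7.] w 0.006 F [-1.9  0.6  5.8]
shift [-0.0055  0.002  -0.0036] rot [ 0.    -0.    -0.004]
```

View pics/s29.png

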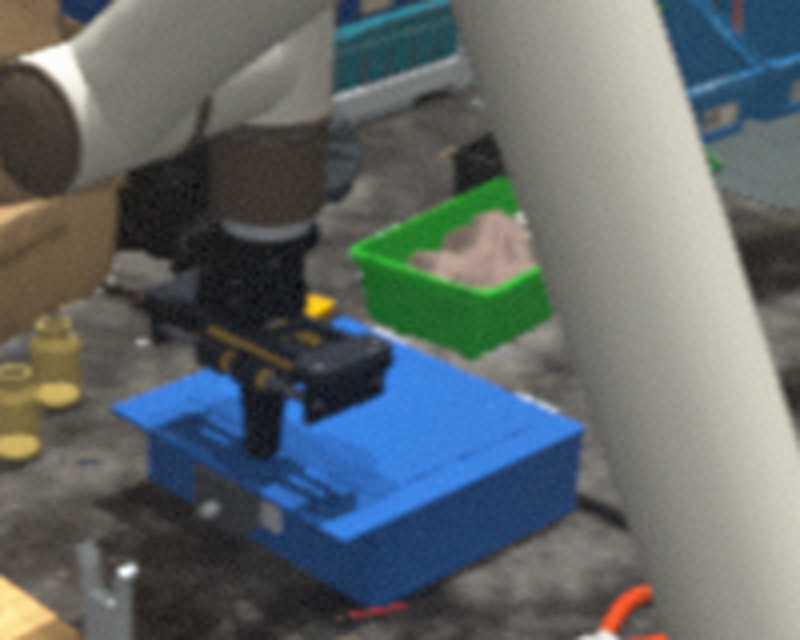

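Request:
jog_arm(moves=[[1,0,0,0.001,0,0,0],[1,0,0,0.002,0,0,0],[1,0,0,0.003,0,0,0],[1,0,0,0.004,0,0,0],[1,0,0,0.005,0,0,0],[1,0,0,0.005,0,0,0],[1,0,0,0.005,0,0,0],[1,0,0,0.005,0,0,0],[1,0,0,0.005,0,0,0],[1,0,0,0.005,0,0,0]])

```text
time_s: 52.75
tcp_pos: [0.5989, -0.1156, 0.0762]
ee_rot: [[-0.046, -0.999, 0.001], [-0.999, 0.046, -0.002], [0.002, -0.001, -1.0]]
wrist_force: [-10.6, 4.2, 27.8]
gripper_width: 0.01
```

Request:
jog_arm(moves=[[1,0,0,-0.005,0,0,0],[1,0,0,-0.01,0,0,0],[1,0,0,-0.025,0,0,0],[1,0,0,-0.05,0,0,0],[1,0,0,-0.08,0,0,0],[1,0,0.02,-0.11,0,0,0],[1,0,0.05,-0.14,0,0,0],[1,0,0.08,-0.17,0,0,0],[1,0,0.11,-0.2,0,0,0],[1,0,0.14,-0.22,0,0,0]])

```text
time_s: 53.58
tcp_pos: [0.4586, -0.109, 0.2919]
ee_rot: [[-0.048, -0.999, 0.002], [-0.999, 0.048, -0.001], [0.0, -0.002, -1.0]]
wrist_force: [0.6, 0.7, 0.8]
gripper_width: 0.005
```

```bash
python3 -c "
from h import *
plan([.40,-.05,.35],-92.5)
save(capture('scene'),'s30',(260,80,460,240),4);save(capture('scene'),'s30f');save(capture('top'),'t30')"
```

```text
t 53.58 tcp [ 0.4586 -0.109   0.2919] yaw -92.75 j [  6.   4. -13.   0. -73.  -9.] w 0.005 F [0.6 0.7 0.8]
shift [-0.0561  0.0612 -0.0582] rot [-0.002 -0.    -0.004]
```

View pics/s30.png

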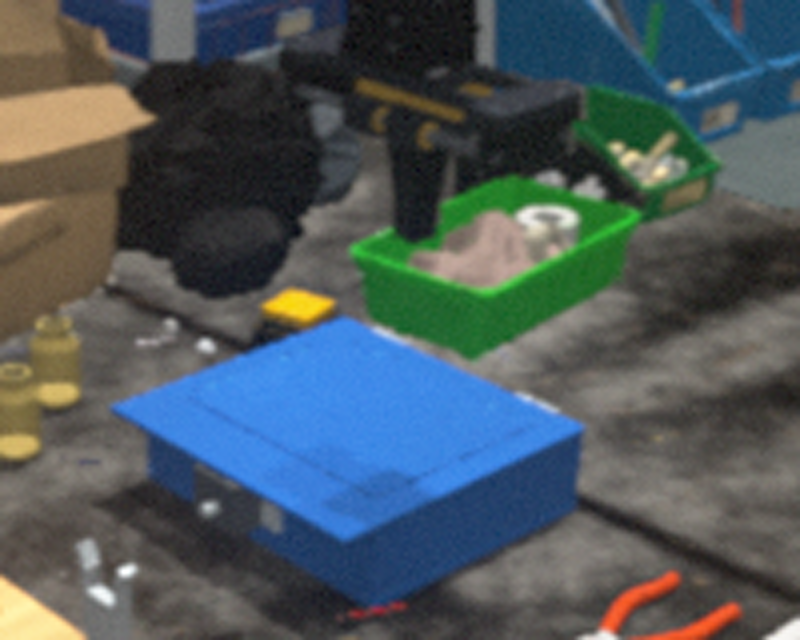

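View pics/t30.png

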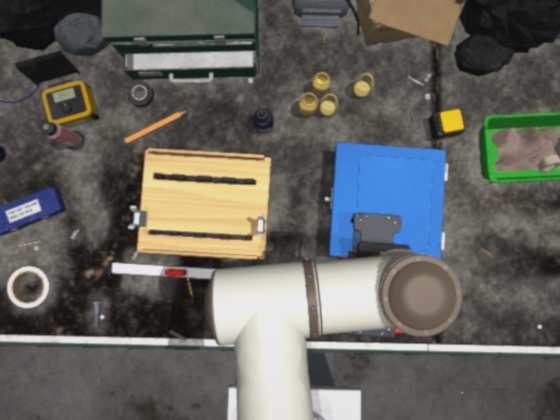

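```bash
python3 -c "
from h import *
c=capture('scene')
for a in (0,.03,.08):
  for X in (-.132,.132):
    y=-.110+.256*np.cos(a)-.0075*np.sin(a); z=.07+.256*np.sin(a)+.0075*np.cos(a)
    p=np.array([.595,-.2235,0])+X*np.array([.999,-.043,0])+y*np.array([.043,.999,0]);p[2]=z
    u=w2px(c,p);print(a,round((u[0]-260)*4),round((u[1]-80)*4))
print(sense()['wrist_force'])"
```

```text
0 346 538
0 108 405
0.03 347 529
0.03 108 396
0.08 349 512
0.08 109 381
[ 0.36398535  0.24697885 -0.22714918]
```

View pics/s30f.png

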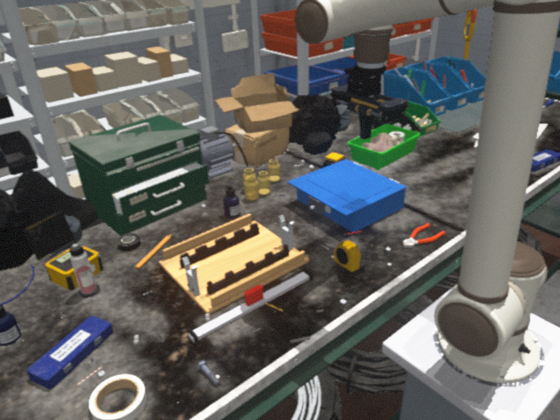

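```bash
python3 -c "
from h import *
print(finish_job())"
```

```text
the job is handed in; nothing more can be done
None
```

I finished every step of the task and handed the job in at about 54 s. No verdict came back.

- **Bar:** I lifted it straight out of its brackets and laid it on the bench in front of the cradle. In the last pictures it lies flat, clear of the cradle and the locker. Between two views it had moved about 2 cm to the left, probably from one of the announced knocks. It has stayed flat since then.
- **Screwdrivers:** Four were present (two orange, one blue, one yellow). All four lay side by side on the locker floor, handles toward the robot, before I touched the door. I did not see inside again after shutting it.
- **Door:** I swept it over from behind and pressed it to a hard stop at about 28 N. The door stayed down after I withdrew. Its free-edge corners in the camera image match the shut angle of 0 rad within about 3 px of a 4x enlargement, where 0.03 rad would already show 9 px. I could not read the latch directly, so that it snapped in is inferred from the door staying fully shut.
- **Bystanders:** The tape measure and the ink bottle are where they were at the start. The arm was clear of everything, with the wrist force near zero.

No check failed or disagreed with another.

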